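Fit-check the tube-adapter sleeves on the gauge pin

ROBOT

A 6-joint arm with a two-finger parallel gripper is mounted at the origin on a cart in front of the work surface, level with it; the furniture and walls round the work are solid. World frame = base frame: x ahead of the robot, y to its left, z up, the work surface at z = 0. Lengths are in m, angles in degrees, forces in N, time in s.
With the tool pointing down it reaches from about 0.3 to 0.75 m from the base axis. Payload 8.5 kg.
Tool frame: the origin (TCP) lies on the centre line of the jaws, within the pads' length; the fingertips stand 14 mm ahead of it and the grasp point (between the pads) lies 5 mm behind it; z points along the fingers, y is the direction in which the jaws open and shut (so a half turn about z gives the same grasp; the last joint's range is limited). The gripper opens to 85 mm and grips with 20 to 120 N. Pads are 22 mm wide; open, the fingers measure 114 mm over their backs; the gripper's body (76 mm by 85 mm) begins 54 mm behind the grasp point. The pads swing forward as they close: fully open they stand 13 mm farther back than shut.
Start: joints at [51.492, 21.807, 74.336, -0, 83.858, -12.336], TCP at [0.243, 0.494, 0.245] pointing down, gripper open.
Joint ranges: [-178.18, 178.18], [-50.72, 133.34], [12.68, 142.11], [-81.47, 261.47], [9.98, 163.14], [-165.26, 165.26]. Speed limits (degrees/s): [136.94, 136.94, 180, 180, 180, 180].

INTERFACE

Orientations are given as a 3x3 rotation matrix whose columns are the frame's x, y, z axes.
In Python, from rig import env, optics, order, finder gives the robot as it stands.
- The arm moves only by the tool play_rows, never from a script. Its argument "commands" is a list of rows, each an object of numbers: "grip": the closure, from -1 (fully open) to 1 (shut); "x", "y", "z": the shift along the tool's x, y, z in m; "rx", "ry", "rz": the turn, a rotation vector about the tool's x, y, z in rad. A call has 1 to 12 rows; each row shifts and turns the commanded pose from where the row before left it, along the tool's axes as they then stand; what a row does not reach is not made up. A row lasts 1/8 s, in which the tool goes at most 62.5 mm and 10.7 degrees, less where a joint would pass 70% of its speed; a pose out of reach is approached as far as the arm can. A call is refused whole if a number of a shift passes 0.0625 or a number of a turn 0.188, either way. A call with a gripper value outside its range is refused whole. The fingers move at their own pace and stop on an object; "squeeze" is the grip in N (left out, the last holds). Time passes only in rows, so rows that do not move let the fingers close. It gives the time, the measured TCP pose, the force and the opening at its end, in the units of the state.
- env.observe(): the state, without advancing time (a new reading comes with each control period).
- optics.get_image(name): name is "scene" or "top"; returns a dict with "color" (400x640x3 uint8, blue, green, red), "range_z" (400x640 float32, m along the optical axis (not along the pixel's ray), 0 where there is no reading), "fov_y" (degrees; the focal length in pixels is half the picture's height over the tangent of half this angle, whatever the lens; pixels are square), "cx", "cy" (the principal point, pixels), "cam_to_world" (4x4, takes a point from camera to world coordinates). Camera axes: x right, y down, z forward; pixel columns grow to the right and rows downward; lengths in m; the calibration is good to about 2 mm. A picture is of the moment at which its call begins.
- order.close_job(): hands the job in, once; it reports no verdict.
Trained networks look in the newest picture that a camera, given by its name, has taken for a name from the list of things; names that differ only in an ending like _2 or _b are one class to them, and where a whole thing is asked for, a point or a joint stands for the part that bears it (a point fixed in the world has none). Each returns a list of dicts, best first, with "conf" (0 to 1); they miss things now and then, are a little off and sometimes report something else, mostly with a low value. They report only what shows in the picture. A call takes as long as a camera call.
- finder.boxes_of(camera, thing): "point" ([x, y, z] in m, in world coordinates, good to about 4 mm: the middle of the surface that is visible of it).
The state is a dict: "time_s": time; "q": joint angles; "qvel": joint speeds; "joint_efforts": joint torques, N m; "position": TCP position; "tool_rot": TCP orientation; "ft_force": force on the tool from outside, world axes, zero at the start; "wrist_torque": the same for the moment, N m; "grip_width": finger opening in m.
Only numpy, scipy, OpenCV 4.12 (cv2) and the standard library are available. Lean on these libraries where they do the work, as an engineer would, in place of code of your own. Each camera call takes 0.05 s, during which the arm holds its last target.

TASK

The two grey tube-adapter sleeves in the steel tray have been through the autoclave and must be checked for shrunken bores. One at a time, lay a sleeve in the gauge bed with its mouth towards the pin and push it gently from behind along the bed, without forcing it, until it stops: a sound one goes fully home against the shoulder, a shrunken one stops short. Take it off and put it away before you try the other one: sound sleeves lie in the steel tray again, shrunken ones go in the yellow discard tub on the right-hand worktop; leave the reagent bottles alone.

Things in the scene. Friction and masses are not known exactly. Their poses are not given: they have to be found in the camera images.
- gauge: fit gauge fixed on the left worktop: aluminium base plate 230 x 96 x 12 mm (x -120 to +110 mm) with a bed, a level gauge pin, a headstock and a clear guard. Origin: on the worktop under the bed's centre line; +x runs along the bed from its open end to the headstock, +z up. A sleeve lying in the bed has its bore level with the pin
- gauge_bed (a point): point on the bed's top, on its centre line, gauge x = -60 mm, 16 mm above the worktop. The bed is a white plastic strip from gauge x = -118 to +68 mm between two steel rails, 45 mm apart inside, tops 24 mm above the worktop, 53 mm apart there (inner edges slope to lead a sleeve in); over the first 26 mm the open end flares by 12 mm. Lay a sleeve here, mouth short of the pin
- gauge_pin: steel gauge pin, 15 mm across, pointing to the gauge's -x, axis 36 mm above the worktop. Origin at its root (gauge x = +70 mm); the nose, tapered over 10 mm to 10 mm across, is at gauge x = +4 mm. Sliding a sleeve along the bed takes under 3 N; at its end it stops dead. Over 30 N between sleeve and pin is forcing it; fingers must not push the pin (10 N)
- gauge_shoulder (a point): centre of the shoulder face at the pin's root (collar 26 mm across), gauge x = +66 mm, 36 mm above the worktop. A sound sleeve is home when its mouth face meets it (3 mm allowed). A sound bore is 18 mm wide, 70 mm deep; a shrunken one narrows to 8 mm at a step 30 mm behind the mouth, out of sight, and stops with its mouth 32 mm short of the shoulder
- gauge_guard (a point): middle of the near edge of the clear plastic guard plate over the pin, gauge x = +20 mm, 68 mm above the worktop (its underside). It covers gauge x = +20 to +90 mm on four pillars, whose tops are 77 mm above the worktop. Only the sleeve fits under it: fully home, its last 44 mm stand out and can be gripped from above to draw it off
- gauge_line (a point): point on the centre line between two fine black lines on the rails, gauge x = -24 mm, 24 mm above the worktop: the tail face of a sleeve that is fully home stands level with them
- sleeve_a: one of two outwardly identical grey plastic tube-adapter sleeves, a block 90 mm long, 40 x 40 mm in section, 0.10 to 0.15 kg, lying in the tray on a flat long side. Origin: centre of its underside; +x runs along the bore from the closed tail face (-45 mm) to the mouth (+45 mm), +z up. Bore axis 20 mm above the underside. Whether it is sound or shrunken is not known; it must be felt
- sleeve_b: one of two outwardly identical grey plastic tube-adapter sleeves, a block 90 mm long, 40 x 40 mm in section, 0.10 to 0.15 kg, lying in the tray on a flat long side. Origin: centre of its underside; +x runs along the bore from the closed tail face (-45 mm) to the mouth (+45 mm), +z up. Bore axis 20 mm above the underside. Whether it is sound or shrunken is not known; it must be felt
- sleeve_a_mouth (a point): centre of sleeve_a's open mouth face
- sleeve_b_mouth (a point): centre of sleeve_b's open mouth face
- tray: shallow steel tray 135 x 168 mm (its x, y), rim 9 mm high, fixed; origin under its centre, inner floor 3 mm above. The sleeves start in it side by side, about 80 mm apart along its y, mouths roughly to its +x. A sleeve is in it when it lies flat with its origin within 55 mm (x) and 75 mm (y) of the centre
- discard_tub: yellow open plastic tub on the right worktop, 206 x 274 mm over the rim (its x, y), 134 mm high, sloping walls, floor about 15 mm above its origin, which is under its centre; it does not move. Sleeves may be let fall into it from just above or inside the rim
- serum_a: white reagent bottle, 40 mm across, 70 mm high, behind the tray, the left one, origin under its centre; bystander, leave it where it stands
- serum_b: white reagent bottle, 40 mm across, 70 mm high, behind the tray, the right one, origin under its centre; bystander, leave it where it stands
- reagent_b: brown reagent bottle, 42 mm across, 75 mm high, beside the gauge's headstock, origin under its centre; bystander, leave it where it stands

How it is judged (in metres and radians):
On the way, in this order (a step that is already met when the one before it is completed fails the run):
1. the first sleeve is pushed onto the pin as far as it goes (((x of sleeve_b_mouth in the frame of gauge between 0.0625 and 0.07 m and y of sleeve_b_mouth in the frame of gauge between -0.006 and 0.006 m and z of sleeve_b_mouth in the frame of gauge between 0.028 and 0.044 m) or (x of sleeve_a_mouth in the frame of gauge between 0.03 and 0.07 m and y of sleeve_a_mouth in the frame of gauge between -0.006 and 0.006 m and z of sleeve_a_mouth in the frame of gauge between 0.028 and 0.044 m))), for 0.15 s.
2. it is off the gauge again and put away: both sleeves are in the tray or the tub ((((x of sleeve_a in the frame of tray between -0.055 and 0.055 m and y of sleeve_a in the frame of tray between -0.075 and 0.075 m and z of sleeve_a in the frame of tray between -0.005 and 0.05 m) and angle between sleeve_a's own x axis and vertical between 1.4 and 1.74 rad) or (x of sleeve_a in the frame of discard_tub between -0.085 and 0.085 m and y of sleeve_a in the frame of discard_tub between -0.115 and 0.115 m and z of sleeve_a in the frame of discard_tub between -0.005 and 0.115 m)) and (((x of sleeve_b in the frame of tray between -0.055 and 0.055 m and y of sleeve_b in the frame of tray between -0.075 and 0.075 m and z of sleeve_b in the frame of tray between -0.005 and 0.05 m) and angle between sleeve_b's own x axis and vertical between 1.4 and 1.74 rad) or (x of sleeve_b in the frame of discard_tub between -0.085 and 0.085 m and y of sleeve_b in the frame of discard_tub between -0.115 and 0.115 m and z of sleeve_b in the frame of discard_tub between -0.005 and 0.115 m)) and linear speed of each of sleeve_a, sleeve_b below 0.02 m/s and angular speed of each of sleeve_a, sleeve_b below 0.2 rad/s), for 0.1 s.
3. the other sleeve is pushed onto the pin as far as it goes, the first one being in its right place ((((x of sleeve_b_mouth in the frame of gauge between 0.0625 and 0.07 m and y of sleeve_b_mouth in the frame of gauge between -0.006 and 0.006 m and z of sleeve_b_mouth in the frame of gauge between 0.028 and 0.044 m) and (x of sleeve_a in the frame of discard_tub between -0.085 and 0.085 m and y of sleeve_a in the frame of discard_tub between -0.115 and 0.115 m and z of sleeve_a in the frame of discard_tub between -0.005 and 0.115 m)) or ((x of sleeve_a_mouth in the frame of gauge between 0.03 and 0.07 m and y of sleeve_a_mouth in the frame of gauge between -0.006 and 0.006 m and z of sleeve_a_mouth in the frame of gauge between 0.028 and 0.044 m) and ((x of sleeve_b in the frame of tray between -0.055 and 0.055 m and y of sleeve_b in the frame of tray between -0.075 and 0.075 m and z of sleeve_b in the frame of tray between -0.005 and 0.05 m) and angle between sleeve_b's own x axis and vertical between 1.4 and 1.74 rad)))), for 0.15 s.
At the end, for the whole second after the job is handed in: the sound sleeve lies flat in the steel tray (origin within 55 x 75 mm of the tray's centre), the shrunken sleeve is in the discard tub, both at rest and released (x of sleeve_b in the frame of tray between -0.055 and 0.055 m and y of sleeve_b in the frame of tray between -0.075 and 0.075 m and z of sleeve_b in the frame of tray between -0.005 and 0.05 m and angle between sleeve_b's own x axis and vertical between 1.4 and 1.74 rad and x of sleeve_a in the frame of discard_tub between -0.085 and 0.085 m and y of sleeve_a in the frame of discard_tub between -0.115 and 0.115 m and z of sleeve_a in the frame of discard_tub between -0.005 and 0.115 m and linear speed of each of sleeve_a, sleeve_b below 0.02 m/s and angular speed of each of sleeve_a, sleeve_b below 0.2 rad/s); the robot touches nothing.
It fails at once if a sleeve is forced against the gauge pin (over 30 N) (contact force between any of sleeve_a, sleeve_b and gauge_pin above 30 N).
It fails at once if the pin is struck or pushed by the fingers (over 10 N) (contact force between the fingers and gauge_pin above 10 N).
It fails at once if one of the three reagent bottles is moved more than 25 mm (distance of any of serum_a, serum_b, reagent_b from where it was at the start of the episode above 0.025 m).
It also fails if it takes over 72 s, if anything falls off the work surface, if the arm or the gripper's body presses on something with over 40 N, if the wrist force passes 120 N, or if a joint passes its speed limit or range.

## Working session

There is one attempt and no reset: what is moved stays moved. The work goes in short steps, Python scripts to look and compute and a tool call to move; the robot and the scene stay as the last step left them, time stands still between calls to the robot, and variables do not carry over. Pictures are saved under pics/ and viewed, and the job is handed in when it is done.

Besides the shell and the picture viewer there is one more tool, called after "Request:" as name([rows], argument=value, ...), one row to a line, values as JSON. play_rows: Moves the arm, as the interface text tells. Its arguments: {"type":"object","properties":{"commands":{"type":"array"},"squeeze":{"type":"number"}},"required":["commands"]}

```bash
ls; mkdir -p pics; cat > h.py <<'E'
import numpy as np, cv2
from rig import env, optics, order, finder
def im(n):
    return optics.get_image(n)
def proj(I,p):
    M=np.linalg.inv(I["cam_to_world"]); c=M[:3,:3]@np.array(p)+M[:3,3]
    f=200/np.tan(np.radians(I["fov_y"])/2)
    return np.array([I["cx"]+f*c[0]/c[2], I["cy"]+f*c[1]/c[2]])
def cloud(I):
    f=200/np.tan(np.radians(I["fov_y"])/2); z=I["range_z"]
    v,u=np.mgrid[0:400,0:640]
    P=np.stack([(u-I["cx"])/f*z,(v-I["cy"])/f*z,z],-1)
    W=P@I["cam_to_world"][:3,:3].T+I["cam_to_world"][:3,3]
    W[z<=0]=np.nan
    return W
def onplane(I,u,v,z0):
    f=200/np.tan(np.radians(I["fov_y"])/2); M=I["cam_to_world"]
    d=M[:3,:3]@np.array([(u-I["cx"])/f,(v-I["cy"])/f,1]); o=M[:3,3]
    return o+d*(z0-o[2])/d[2]
def st():
    s=env.observe(); print("t",round(s["time_s"],2),"p",np.round(s["position"],4),"F",np.round(s["ft_force"],1),"w",round(s["grip_width"],4)); print(np.round(s["tool_rot"],3)); return s
E
python3 - <<'E'
from h import *
s=st()
for n in("scene","top"):
    I=im(n); cv2.imwrite(f"pics/{n}0.png",I["color"]); np.savez(f"/tmp/{n}0.npz",**I)
    print(n,I["fov_y"],I["cx"],I["cy"],np.round(I["cam_to_world"],3))
for n in("scene","top"):
  for t in ("sleeve_a","gauge","gauge_pin","gauge_bed","gauge_shoulder","gauge_line","tray","discard_tub","sleeve_a_mouth"):
    print(n,t,[(np.round(d["point"],3),round(d["conf"],2)) for d in finder.boxes_of(n,t)[:3]])
E
```

```text
pics
t 0.0 p [0.2424 0.4934 0.2447] F [ 1.  -0.5 -0.3] w 0.0854
[[-0.897  0.441 -0.001]
 [ 0.441  0.897 -0.001]
 [ 0.    -0.001 -1.   ]]
scene 52.19860946494811 316.8615726137118 199.5659533362201 [[-0.885 -0.281  0.372  0.157]
 [-0.465  0.501 -0.73   0.864]
 [ 0.019 -0.819 -0.574  0.741]
 [ 0.     0.     0.     1.   ]]
top 56.412253760484894 324.6026802564834 206.0834149427933 [[-0.025 -0.986  0.163  0.401]
 [-1.     0.027  0.01   0.038]
 [-0.015 -0.162 -0.987  1.142]
 [ 0.     0.     0.     1.   ]]
scene sleeve_a [(array([0.628, 0.099, 0.04 ]), 0.83), (array([0.565, 0.057, 0.044]), 0.79), (array([0.403, 0.397, 0.025]), 0.5)]
scene gauge [(array([0.399, 0.397, 0.027]), 0.57)]
scene gauge_pin []
scene gauge_bed [(array([0.403, 0.401, 0.027]), 0.78)]
scene gauge_shoulder [(array([0.396, 0.4  , 0.028]), 0.68)]
scene gauge_line [(array([0.399, 0.4  , 0.018]), 0.65)]
scene tray [(array([0.602, 0.078, 0.001]), 0.92)]
scene discard_tub [(array([ 0.573, -0.463,  0.115]), 0.61), (array([0.396, 0.401, 0.027]), 0.55)]
scene sleeve_a_mouth [(array([0.562, 0.058, 0.047]), 0.74)]
top sleeve_a [(array([0.568, 0.034, 0.045]), 0.82), (array([0.634, 0.069, 0.042]), 0.58), (array([0.419, 0.344, 0.018]), 0.38)]
top gauge [(array([0.416, 0.346, 0.018]), 0.6)]
top gauge_pin [(array([0.403, 0.357, 0.044]), 0.51)]
top gauge_bed [(array([0.416, 0.343, 0.015]), 0.88)]
top gauge_shoulder [(array([0.418, 0.346, 0.02 ]), 0.93)]
top gauge_line [(array([0.416, 0.343, 0.017]), 0.88), (array([0.636, 0.072, 0.044]), 0.17)]
top tray [(array([0.497, 0.428, 0.059]), 0.44)]
top discard_tub [(array([ 0.499, -0.402,  0.045]), 0.78)]
top sleeve_a_mouth [(array([0.572, 0.037, 0.043]), 0.81), (array([0.415, 0.346, 0.017]), 0.65)]
```

View pics/scene0.png

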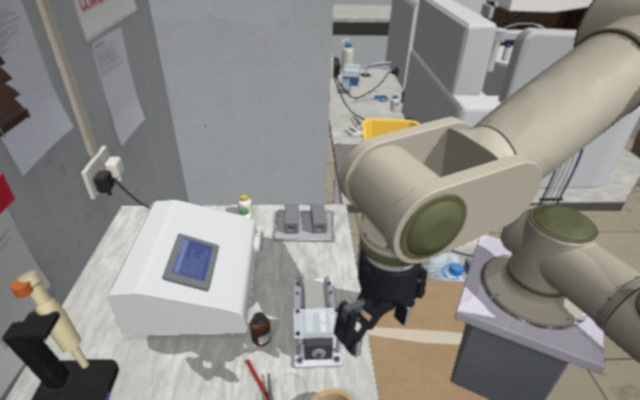

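View pics/top0.png

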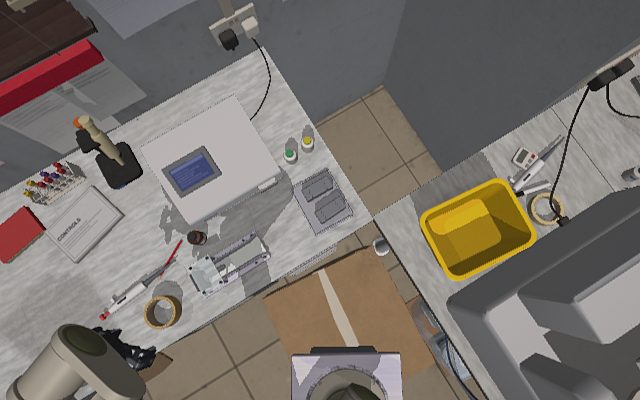

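```bash
python3 - <<'E'
import numpy as np,cv2
I=np.load("/tmp/top0.npz")["color"]
a=cv2.resize(I[220:305,180:280],None,fx=7,fy=7,interpolation=cv2.INTER_CUBIC)
b=cv2.resize(I[160:240,285:365],None,fx=7,fy=7,interpolation=cv2.INTER_CUBIC)
cv2.imwrite("pics/g.png",a);cv2.imwrite("pics/t.png",b)
I=np.load("/tmp/scene0.npz")["color"]
a=cv2.resize(I[260:375,280:380],None,fx=5,fy=5,interpolation=cv2.INTER_CUBIC)
b=cv2.resize(I[190:260,260:350],None,fx=7,fy=7,interpolation=cv2.INTER_CUBIC)
cv2.imwrite("pics/gs.png",a);cv2.imwrite("pics/ts.png",b)
E
```

```text
(no output)
```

View pics/g.png

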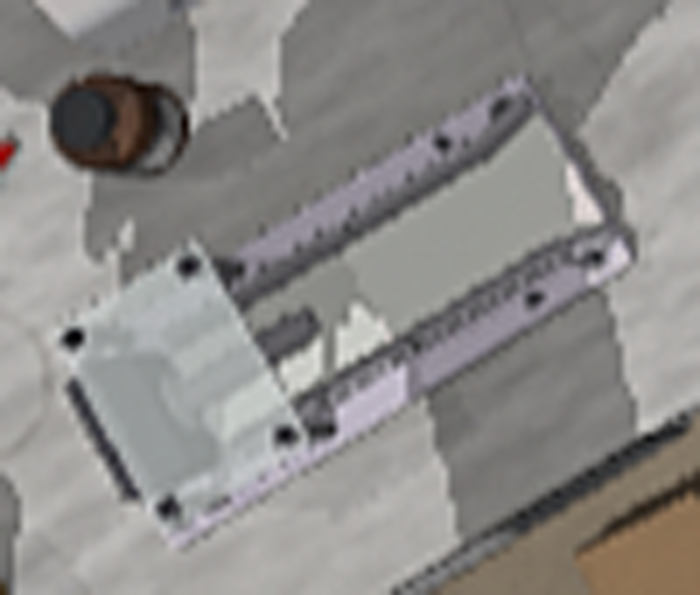

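View pics/t.png

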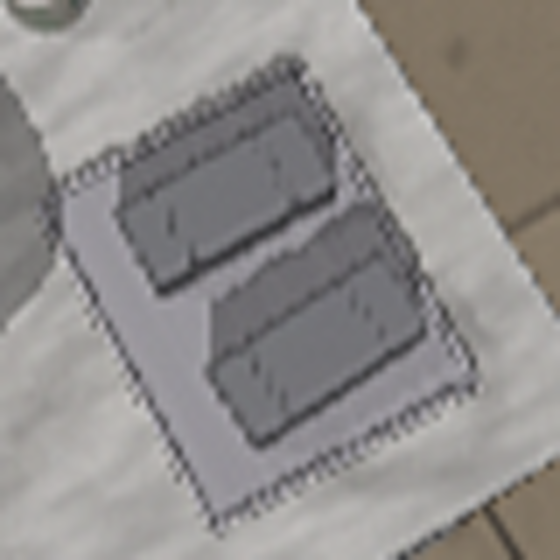

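View pics/gs.png

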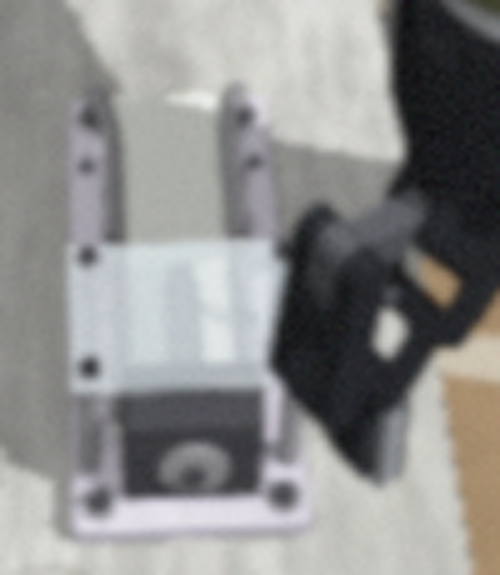

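View pics/ts.png

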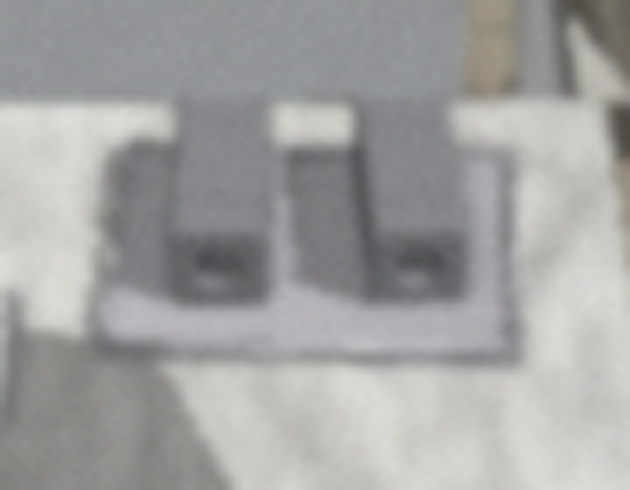

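```bash
python3 - <<'E'
from h import *
for n in("top","scene"):
    I=dict(np.load(f"/tmp/{n}0.npz")); W=cloud(I)
    x,y,z=W[...,0],W[...,1],W[...,2]
    tab=(abs(z)<0.006)&(abs(x-0.5)<.3)&(abs(y-.25)<.3)
    print(n,"table z",np.nanmedian(z[tab]))
    m=((abs(z-0.043)<0.006)&(np.hypot(x-0.6,y-0.06)<0.12)).astype(np.uint8)
    k,L,S,C=cv2.connectedComponentsWithStats(m,connectivity=4)
    for i in range(1,k):
        if S[i,4]<150: continue
        P=W[L==i][:,:2]; r=cv2.minAreaRect((P*1000).astype(np.float32)); print("sleeve",S[i,4],r,np.median(W[L==i][:,2]),P.mean(0))
    # gauge
    for lo,hi in((.008,.0155),(.0155,.019),(.0195,.028),(.065,.085)):
        m=(z>lo)&(z<hi)&(np.hypot(x-0.41,y-0.38)<0.16)
        P=W[m][:,:2]; 
        if len(P)>20:
            r=cv2.minAreaRect((P*1000).astype(np.float32)); print(lo,hi,len(P),r,np.median(z[m]))
E
```

```text
top table z -0.00098642684750061
sleeve 369 ((638.9065551757812, 71.52550506591797), (40.121315002441406, 90.10002136230469), 28.431230545043945) 0.04149064225640009 [0.63846964 0.07098855]
sleeve 378 ((571.9387817382812, 33.37439727783203), (39.67524337768555, 89.66267395019531), 32.34861373901367) 0.041535089618231824 [0.57153625 0.03415197]
0.008 0.0155 995 ((432.87640380859375, 396.2027893066406), (177.06068420410156, 312.1582946777344), 30.67046546936035) 0.01257152203835843
0.0155 0.019 367 ((440.6320495605469, 402.5748596191406), (194.2111053466797, 309.8547058105469), 31.37770652770996) 0.01676975237229894
0.0195 0.028 345 ((446.24285888671875, 403.9036865234375), (187.07444763183594, 306.814208984375), 30.76173210144043) 0.02248463041939086
0.065 0.085 1068 ((448.19549560546875, 406.7921142578125), (233.07864379882812, 94.44778442382812), 13.480502128601074) 0.07177703099961807
scene table z 0.001501081595219056
sleeve 287 ((642.5721435546875, 72.12846374511719), (39.53905487060547, 96.01514434814453), 28.226472854614258) 0.04443083565413963 [0.63935579 0.07701444]
sleeve 293 ((574.6448364257812, 35.4885139465332), (39.685791015625, 92.5946044921875), 32.96448516845703) 0.044379074997237034 [0.57298915 0.0391209 ]
0.008 0.0155 943 ((457.87481689453125, 396.619384765625), (216.51959228515625, 291.6816711425781), 30.90579605102539) 0.013066443633646063
0.0155 0.019 673 ((441.48504638671875, 376.0445556640625), (251.99636840820312, 226.42855834960938), 60.16984939575195) 0.017354518548096887
0.0195 0.028 570 ((455.0178527832031, 407.63134765625), (212.87945556640625, 308.14007568359375), 31.60015106201172) 0.02394796563757845
0.065 0.085 1620 ((455.5755615234375, 408.4158935546875), (218.54803466796875, 90.93221282958984), 12.510791778564453) 0.07445016063455029
```

```bash
python3 - <<'E'
from h import *
from scipy.ndimage import median_filter
for n in("top","scene"):
    I=dict(np.load(f"/tmp/{n}0.npz")); W=cloud(I)
    W[...,2]+= 0.001 if n=="top" else -0.0015
    c=np.array([.415,.345]); a=np.radians(120.5); R=np.array([[np.cos(a),-np.sin(a)],[np.sin(a),np.cos(a)]])
    L=(W[...,:2]-c)@R; z=W[...,2]
    print(n)
    # y-profile of z: bins 3mm for x in [-80,-10]
    for x0,x1 in((-.13,-.1),(-.09,-.06),(-.06,-.03),(-.03,.0),(0.01,.04),(.05,.08)):
        row=[]
        for b in np.arange(-.066,.066,.003):
            m=(L[...,0]>x0)&(L[...,0]<x1)&(L[...,1]>b)&(L[...,1]<b+.003)
            row.append(int(np.nanmedian(z[m])*1000) if m.sum()>1 else -99)
        print(x0,row)
    print("x-profile")
    for y0,y1 in((-.045,-.03),(-.015,.015),(.03,.045)):
        row=[]
        for b in np.arange(-.15,.15,.004):
            m=(L[...,1]>y0)&(L[...,1]<y1)&(L[...,0]>b)&(L[...,0]<b+.004)
            row.append(int(np.nanmedian(z[m])*1000) if m.sum()>1 else -99)
        print(y0,row)
E
```

```text
top
-0.13 [0, 0, -1, 0, 0, 5, 10, 10, 11, 4, 22, 18, 13, 14, 14, 14, 15, 14, 12, 13, 11, 14, 15, 11, 13, 12, 13, 13, 14, 12, 14, 20, 23, 13, 12, 12, 10, 0, 0, -1, 0, -1, 1, -1]
-0.09 [-1, 0, 0, 0, 0, 10, 11, 11, 10, 11, 24, 24, 24, 20, 16, 16, 14, 14, 15, 14, 15, 15, 14, 15, 16, 15, 15, 16, 15, 20, 22, 23, 16, 11, 11, 12, 12, 3, 1, 0, 0, 0, 0, -1]
-0.06 [1, 0, 0, 1, 1, 8, 13, 10, 13, 13, 22, 21, 23, 21, 18, 15, 15, 15, 15, 15, 14, 17, 15, 15, 16, 16, 15, 15, 14, 20, 23, 23, 13, 11, 11, 12, 10, 7, 0, 1, 0, 0, 0, 0]
-0.03 [1, 0, 0, -1, 0, 10, 11, 11, 11, 11, 15, 25, 23, 19, 16, 15, 15, 15, 16, 14, 15, 17, 15, 14, 15, 16, 15, 15, 16, 19, 24, 24, 14, 11, 12, 10, 11, 6, -1, 0, 0, 0, 0, -1]
0.01 [0, 0, 0, 0, 0, 40, 69, 46, 35, 57, 72, 69, 70, 24, 18, 68, 69, 43, 72, 73, 70, 72, 70, 39, 54, 17, 71, 69, 43, 71, 25, 71, 22, 71, 72, 40, 31, 11, 0, -1, 0, 0, -1, 0]
0.05 [0, -99, -99, -99, -99, 71, 73, 72, 72, 72, 72, 72, 73, 72, 72, 73, 72, 71, 73, 72, 71, 72, 72, 74, 72, 72, 72, 71, 72, 73, 72, 72, 72, 71, 72, 71, 69, 10, 0, 0, -1, 0, 0, 0]
x-profile
-0.045 [-2, -1, 0, 1, 0, 0, 0, 8, 19, 20, 1
[... 2178 characters left out ...]
 72, 72, 22, 72, 72, 71, 64, 43, 69, 13, 17, 17, 10, 4, 0, 0, 0, 0, 0, 0, 0, 0, -1, 0]
-0.015 [0, 0, 0, 0, -99, -99, -99, 14, 16, 15, 15, 16, 16, 16, 15, 16, 16, 15, 15, 16, 16, 15, 16, 16, 16, 16, 15, 15, 16, 15, -99, -99, -99, -99, -99, -99, -99, -99, -99, -99, -99, 71, 72, 72, 73, 73, 73, 73, 72, 72, 73, 73, 73, 72, 72, 72, 73, 72, 64, 63, 61, 49, 37, 11, 3, 0, 0, 0, 0, 0, 0, 0, 0, 0, 0]
0.03 [0, 1, -1, 1, -99, -99, -99, 11, 17, 18, 13, 15, 11, 12, 12, 11, 11, 11, 12, 11, 11, 11, 12, 10, 12, 11, 12, 11, 12, 13, -99, -99, -99, -99, -99, -99, -99, -99, -99, -99, -99, -99, 72, 77, 75, 73, 73, 73, 72, 12, 13, 11, 12, 11, 11, 11, 10, 26, 26, 12, 12, 16, 14, 10, 3, 0, 0, 0, 0, 0, 0, 0, 0, 0, 0]
```

```bash
python3 - <<'E'
from h import *
from scipy.optimize import minimize
def rectmask(P,x0,x1,y0,y1): 
    s=lambda d:1/(1+np.exp(-d/0.0012))
    return s(P[:,0]-x0)*s(x1-P[:,0])*s(P[:,1]-y0)*s(y1-P[:,1])
tot=[]
for n in("top","scene"):
    I=dict(np.load(f"/tmp/{n}0.npz")); W=cloud(I)
    W[...,2]+= 0.001 if n=="top" else -0.0015
    P=W.reshape(-1,3); P=P[np.isfinite(P[:,0])]
    def loc(p):
        a=p[2]; R=np.array([[np.cos(a),-np.sin(a)],[np.sin(a),np.cos(a)]]); return (P[:,:2]-p[:2])@R
    g0=np.array([.4184,.3446,np.radians(120.5)])
    L=loc(g0); k=(L[:,0]>-.15)&(L[:,0]<.135)&(abs(L[:,1])<.07)&(P[:,2]<.1)&(P[:,2]>-.01)
    P=P[k]; h=P[:,2]
    # occupancy of plate region (anything above 6mm); bed region via z
    def cost(p):
        L=loc(p); m=rectmask(L,-.12,.11,-.048,.048); occ=(h>.006).astype(float)
        c=((m-occ)**2).sum()
        s=(L[:,0]>-.085)&(L[:,0]<-.01)&(abs(L[:,1])<.04)
        z=np.interp(abs(L[:,1]),[0,.0225,.0265,.034,.0341],[.016,.016,.024,.024,.012])
        c+=20*np.mean(np.clip(abs(h[s]-z[s])/.004,0,2)**2)*1
        return c
    r=min((minimize(cost,g0+d,method="Nelder-Mead",options=dict(initial_simplex=[g0+d,g0+d+[.004,0,0],g0+d+[0,.004,0],g0+d+[0,0,.02]],xatol=1e-5)) for d in ([0,0,0],[.002,-.002,.01],[-.002,.002,-.01])),key=lambda r:r.fun)
    print(n,np.round(r.x[:2],4),np.degrees(r.x[2]),r.fun,len(P))
E
```

```text
top [0.4164 0.3451] 120.92888158783391 48.3287677104347 4342
scene [0.4196 0.3438] 120.92126165201441 93.06731744057579 6280
```

```bash
python3 - <<'E'
from h import *
I=dict(np.load("/tmp/top0.npz")); W=cloud(I)
for u,v in((240,98),(282,178),(200,222),(145,150),(275,185),(290,155),(307,142),(196,238),(260,312)):
    print(u,v,np.round(W[v,u],3))
m=(W[...,2]>.03)&(W[...,2]<.3)&(W[...,0]>.3)&(abs(W[...,1]+.4)<.25)
# tub
hsv=cv2.cvtColor(I["color"],cv2.COLOR_BGR2HSV)
y=(hsv[...,0]>18)&(hsv[...,0]<32)&(hsv[...,1]>150)&(W[...,2]>.1)
P=W[y&(W[...,0]>.2)&(W[...,1]<-.2)]
r=cv2.minAreaRect((P[:,:2]*1000).astype(np.float32)); print("tub",r,np.nanmedian(P[:,2]),len(P))
g=np.array([.418,.3445]);a=np.radians(120.9);R=np.array([[np.cos(a),-np.sin(a)],[np.sin(a),np.cos(a)]])
for n,p in dict(s1=(.6405,.072),s2=(.5733,.0345),start=(.2424,.4934),tub=np.array(r[0])/1000).items(): print(n,np.round((np.array(p)-g)@R,4))
E
```

```text
240 98 [ 0.956  0.318 -0.002]
282 178 [ 0.684  0.182 -0.004]
200 222 [0.544 0.421 0.043]
145 150 [0.741 0.551 0.135]
275 185 [0.652 0.198 0.04 ]
290 155 [0.736 0.148 0.068]
307 142 [0.775 0.097 0.067]
196 238 [0.496 0.428 0.055]
260 312 [ 0.176  0.418 -0.909]
tub ((496.0879821777344, -363.4364929199219), (205.33428955078125, 275.8230285644531), 24.27623176574707) 0.1308166884607631 2361
s1 [-0.3481 -0.051 ]
s2 [-0.3458  0.0259]
start [0.2179 0.0742]
tub [-0.6476  0.2966]
```

Request:
play_rows([
  {"rz": 0.144,"grip": -0.4},
  {"rz": 0.144,"grip": -0.4},
  {"rz": 0.144,"grip": -0.4},
  {"rz": 0.142,"grip": -0.4},
  {"x": -0.03,"grip": -0.4},
  {"x": -0.05,"grip": -0.4},
  {"x": -0.05,"grip": -0.4},
], squeeze=40)

```text
invalid input at $.commands[0]: expected keys grip, x, y, z, rx, ry, rz
```

```bash
cat >> h.py <<'E'
G=np.array([.418,.3445]);GA=np.radians(120.9);GR=np.array([[np.cos(GA),-np.sin(GA)],[np.sin(GA),np.cos(GA)]])
def g():
    s=env.observe(); p=s["position"]; R=s["tool_rot"]; R=np.array(R)
    print("t",round(s["time_s"],2),"gauge xy",np.round((np.array(p[:2])-G)@GR,4),"z",round(p[2],4),"yaw",round(np.degrees(np.arctan2(R[1,0],R[0,0])),2),"tilt",np.round(R[:2,2],4),"Fg",np.round(np.array(s["ft_force"][:2])@GR,1),round(s["ft_force"][2],1),"w",round(s["grip_width"],4),"q",np.round(s["q"],0))
E
python3 -c "
from h import *
g()"
```

```text
t 1.0 gauge xy [0.218  0.0739] z 0.2453 yaw 153.83 tilt [0. 0.] Fg [ 0.5 -0.5] -0.3 w 0.0853 q [ 51.  22.  74.  -0.  84. -12.]
```

All keys are needed.

Request:
play_rows([
  {"grip": -0.4,"x": 0,"y": 0,"z": 0,"rx": 0,"ry": 0,"rz": 0.144},
  {"grip": -0.4,"x": 0,"y": 0,"z": 0,"rx": 0,"ry": 0,"rz": 0.144},
  {"grip": -0.4,"x": 0,"y": 0,"z": 0,"rx": 0,"ry": 0,"rz": 0.144},
  {"grip": -0.4,"x": 0,"y": 0,"z": 0,"rx": 0,"ry": 0,"rz": 0.142},
  {"grip": -0.4,"x": -0.03,"y": 0,"z": 0,"rx": 0,"ry": 0,"rz": 0},
  {"grip": -0.4,"x": -0.05,"y": 0,"z": 0,"rx": 0,"ry": 0,"rz": 0},
  {"grip": -0.4,"x": -0.05,"y": 0,"z": 0,"rx": 0,"ry": 0,"rz": 0},
], squeeze=40)

```text
time_s: 1.88
position: [0.3099, 0.381, 0.2453]
tool_rot: [[-0.515, 0.857, 0.0], [0.857, 0.515, 0.0], [-0.0, 0.0, -1.0]]
ft_force: [0.2, 0.2, -0.5]
grip_width: 0.0599
```

```bash
python3 -c "
from h import *
g()"
```

```text
t 1.88 gauge xy [0.0868 0.074 ] z 0.2453 yaw 120.99 tilt [0.0002 0.0001] Fg [ 0.1 -0.3] -0.5 w 0.0599 q [37. 16. 83. -0. 81.  6.]
```

Request:
play_rows([
  {"grip": -0.4,"x": -0.054,"y": 0.006,"z": 0,"rx": 0,"ry": 0,"rz": 0},
  {"grip": -0.4,"x": -0.054,"y": 0.006,"z": 0,"rx": 0,"ry": 0,"rz": 0},
  {"grip": -0.4,"x": -0.054,"y": 0.006,"z": 0,"rx": 0,"ry": 0,"rz": 0},
  {"grip": -0.4,"x": -0.054,"y": 0.006,"z": 0,"rx": 0,"ry": 0,"rz": 0},
  {"grip": -0.4,"x": -0.054,"y": 0.006,"z": 0,"rx": 0,"ry": 0,"rz": 0},
  {"grip": -0.4,"x": -0.054,"y": 0.006,"z": 0,"rx": 0,"ry": 0,"rz": 0},
  {"grip": -0.4,"x": -0.054,"y": 0.006,"z": 0.02,"rx": 0,"ry": 0,"rz": 0},
  {"grip": -0.4,"x": -0.054,"y": 0.006,"z": 0.04,"rx": 0,"ry": 0,"rz": 0},
  {"grip": -0.4,"x": 0,"y": 0,"z": 0.05,"rx": 0,"ry": 0,"rz": -0.026},
  {"grip": -0.4,"x": 0,"y": 0,"z": 0.03,"rx": 0,"ry": 0,"rz": 0},
  {"grip": -0.4,"x": 0,"y": 0,"z": 0,"rx": 0,"ry": 0,"rz": 0},
], squeeze=40)

```text
time_s: 3.25
position: [0.5694, 0.0394, 0.1065]
tool_rot: [[-0.536, 0.844, -0.004], [0.844, 0.536, 0.001], [0.003, -0.003, -1.0]]
ft_force: [-0.0, -0.2, 0.6]
grip_width: 0.06
```

```bash
python3 -c "
from h import *
g()
I=im('scene');cv2.imwrite('pics/s1.png',cv2.resize(I['color'][170:290,230:390],None,fx=5,fy=5))"
```

```text
t 3.25 gauge xy [-0.3395  0.0268] z 0.1065 yaw 122.41 tilt [-0.0044  0.0006] Fg [-0.2  0.2] 0.6 w 0.06 q [ -8.  32.  83.   0.  66. -40.]
```

View pics/s1.png

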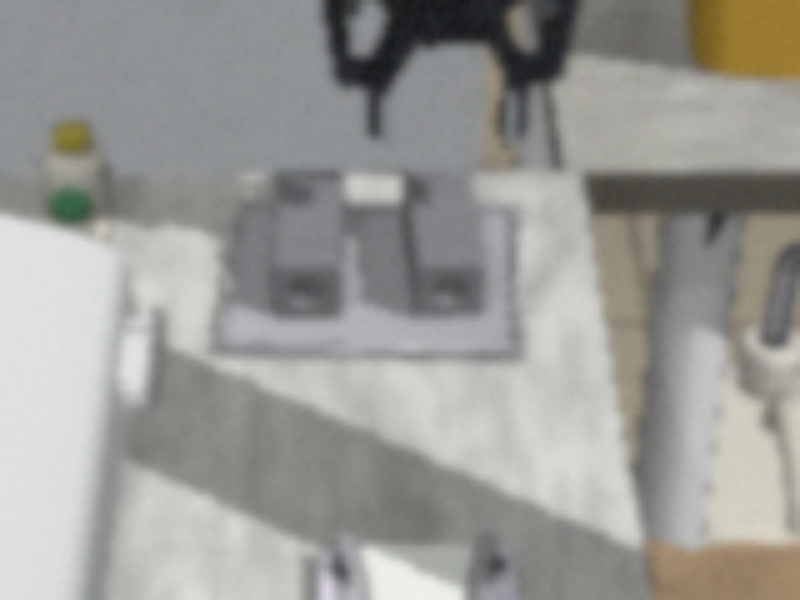

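Request:
play_rows([
  {"grip": -0.4,"x": -0.002,"y": 0,"z": 0.03,"rx": 0,"ry": 0,"rz": 0},
  {"grip": -0.4,"x": 0,"y": 0,"z": 0.03,"rx": 0,"ry": 0,"rz": 0},
  {"grip": -0.4,"x": 0,"y": 0,"z": 0.013,"rx": 0,"ry": 0,"rz": 0},
  {"grip": -0.4,"x": 0,"y": 0,"z": 0,"rx": 0,"ry": 0,"rz": 0},
  {"grip": 0.3,"x": 0,"y": 0,"z": 0,"rx": 0,"ry": 0,"rz": 0},
  {"grip": 0.3,"x": 0,"y": 0,"z": 0,"rx": 0,"ry": 0,"rz": 0},
  {"grip": 0.3,"x": 0,"y": 0,"z": 0,"rx": 0,"ry": 0,"rz": 0},
  {"grip": 0.3,"x": 0,"y": 0,"z": 0,"rx": 0,"ry": 0,"rz": 0},
], squeeze=40)

```text
time_s: 4.3
position: [0.5722, 0.0377, 0.0369]
tool_rot: [[-0.536, 0.844, 0.003], [0.844, 0.536, -0.0], [-0.002, 0.002, -1.0]]
ft_force: [0.1, 0.1, 6.3]
grip_width: 0.0392
```

```bash
python3 -c "
from h import *
g()"
```

```text
t 4.3 gauge xy [-0.3424  0.0253] z 0.0369 yaw 122.44 tilt [ 0.0029 -0.0004] Fg [ 0.1 -0.2] 6.3 w 0.0392 q [ -8.  37.  86.  -0.  57. -40.]
```

Request:
play_rows([
  {"grip": 0.3,"x": 0,"y": 0,"z": -0.03,"rx": 0,"ry": 0,"rz": 0},
  {"grip": 0.3,"x": 0,"y": 0,"z": -0.04,"rx": 0,"ry": 0,"rz": 0.026},
  {"grip": 0.3,"x": 0.03,"y": 0.005,"z": -0.01,"rx": 0,"ry": 0,"rz": 0},
  {"grip": 0.3,"x": 0.056,"y": 0.005,"z": 0,"rx": 0,"ry": 0,"rz": 0},
  {"grip": 0.3,"x": 0.06,"y": 0.005,"z": 0,"rx": 0,"ry": 0,"rz": 0},
  {"grip": 0.3,"x": 0.06,"y": 0.005,"z": 0,"rx": 0,"ry": 0,"rz": 0},
  {"grip": 0.3,"x": 0.05,"y": 0.005,"z": 0,"rx": 0,"ry": 0,"rz": 0},
  {"grip": 0.3,"x": 0.03,"y": 0,"z": 0,"rx": 0,"ry": 0,"rz": 0},
  {"grip": 0.3,"x": 0,"y": 0,"z": 0,"rx": 0,"ry": 0,"rz": 0},
  {"grip": 0.3,"x": 0,"y": 0,"z": 0,"rx": 0,"ry": 0,"rz": 0},
], squeeze=40)

```text
time_s: 5.55
position: [0.4462, 0.2954, 0.1156]
tool_rot: [[-0.514, 0.858, 0.001], [0.858, 0.514, -0.0], [-0.0, 0.001, -1.0]]
ft_force: [-0.0, -0.1, -0.9]
grip_width: 0.0393
```

```bash
cat > look.py <<'E'
import sys
from h import *
g()
k=sys.argv[1]
I=im('top');W=cloud(I);cv2.imwrite(f'pics/T{k}.png',cv2.resize(I['color'][140:310,170:380],None,fx=3.7,fy=3.5,interpolation=cv2.INTER_CUBIC)); np.savez("/tmp/topl.npz",**I)
I=im('scene');cv2.imwrite(f'pics/S{k}.png',cv2.resize(I['color'][180:380,240:400],None,fx=3.5,fy=3,interpolation=cv2.INTER_CUBIC)); np.savez("/tmp/scenel.npz",**I)
E
python3 look.py 2
```

```text
t 5.55 gauge xy [-0.0566  0.001 ] z 0.1156 yaw 120.93 tilt [ 0.0007 -0.    ] Fg [-0.1  0.1] -0.9 w 0.0393 q [ 21.  28.  88.  -0.  64. -10.]
```

View pics/T2.png

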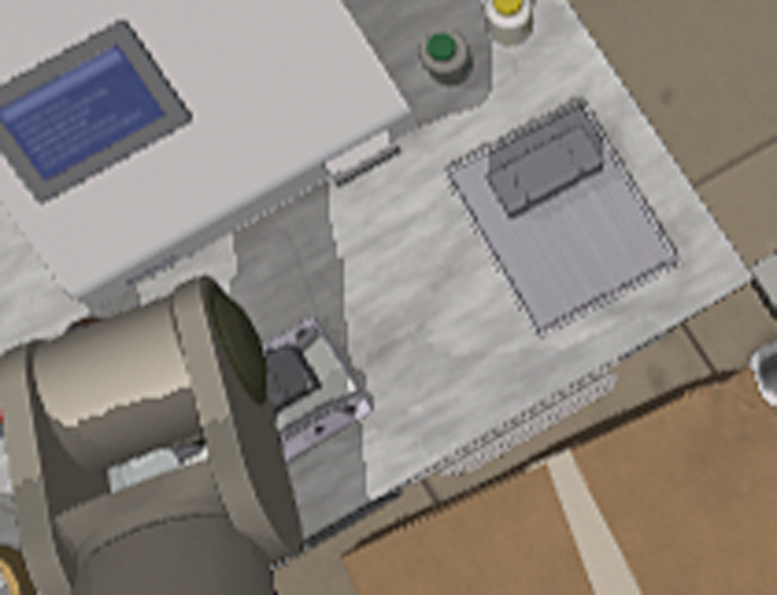

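View pics/S2.png

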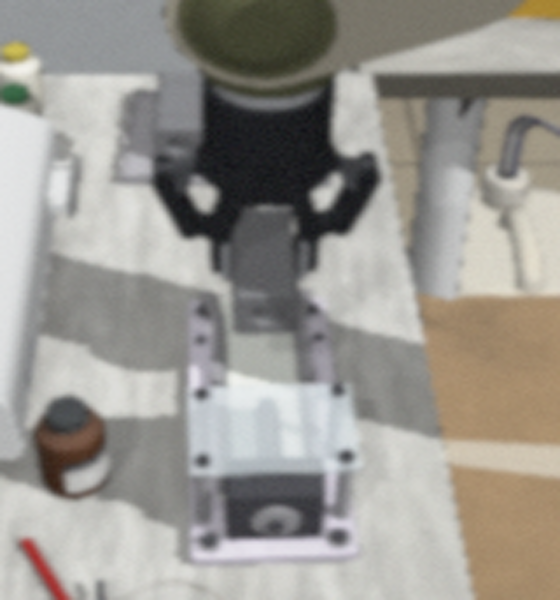

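Request:
play_rows([
  {"grip": 0.3,"x": 0,"y": 0.001,"z": 0.03,"rx": 0,"ry": 0,"rz": 0},
  {"grip": 0.3,"x": 0,"y": 0,"z": 0.02,"rx": 0,"ry": 0,"rz": 0},
  {"grip": 0.3,"x": 0,"y": 0,"z": 0.01,"rx": 0,"ry": 0,"rz": 0},
  {"grip": 0.3,"x": 0,"y": 0,"z": 0.003,"rx": 0,"ry": 0,"rz": 0},
  {"grip": 0.3,"x": 0,"y": 0,"z": 0.003,"rx": 0,"ry": 0,"rz": 0},
  {"grip": 0.3,"x": 0,"y": 0,"z": 0,"rx": 0,"ry": 0,"rz": 0},
], squeeze=40)

```text
time_s: 6.4
position: [0.447, 0.2965, 0.0499]
tool_rot: [[-0.514, 0.858, 0.001], [0.858, 0.514, 0.0], [-0.0, 0.001, -1.0]]
ft_force: [0.2, -0.9, -0.4]
grip_width: 0.0392
```

```bash
python3 look.py 3
```

```text
t 6.4 gauge xy [-0.0561 -0.0002] z 0.0499 yaw 120.94 tilt [0.0013 0.0004] Fg [-0.9  0.3] -0.4 w 0.0392 q [ 21.  33.  92.  -0.  55. -10.]
```

View pics/S3.png

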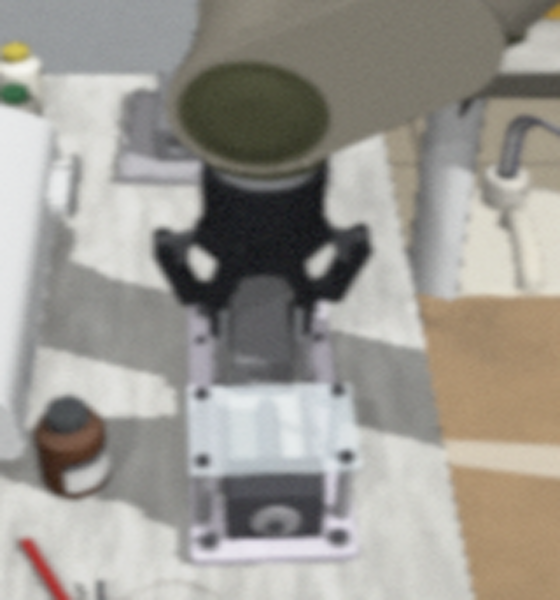

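Request:
play_rows([
  {"grip": 0.3,"x": 0,"y": 0,"z": 0.002,"rx": 0,"ry": 0,"rz": 0},
  {"grip": 0.3,"x": 0,"y": 0,"z": 0.001,"rx": 0,"ry": 0,"rz": 0},
  {"grip": 0.3,"x": 0,"y": 0,"z": 0,"rx": 0,"ry": 0,"rz": 0},
], squeeze=40)

```text
time_s: 6.88
position: [0.447, 0.2965, 0.0498]
tool_rot: [[-0.514, 0.858, 0.003], [0.858, 0.514, 0.001], [-0.001, 0.003, -1.0]]
ft_force: [-8.2, -4.9, 35.0]
grip_width: 0.0394
```

Request:
play_rows([
  {"grip": 0.3,"x": 0,"y": 0,"z": -0.003,"rx": 0,"ry": 0,"rz": 0},
  {"grip": -0.4,"x": 0,"y": 0,"z": 0,"rx": 0,"ry": 0,"rz": 0},
  {"grip": -0.4,"x": 0,"y": 0,"z": 0,"rx": 0,"ry": 0,"rz": 0},
  {"grip": -0.4,"x": 0,"y": 0,"z": -0.02,"rx": 0,"ry": 0,"rz": 0},
  {"grip": -0.4,"x": 0,"y": 0,"z": -0.04,"rx": 0,"ry": 0,"rz": 0},
  {"grip": 0.9,"x": -0.03,"y": 0,"z": -0.01,"rx": 0,"ry": 0,"rz": 0},
  {"grip": 1,"x": -0.04,"y": 0,"z": 0,"rx": 0,"ry": 0,"rz": 0},
  {"grip": 1,"x": -0.01,"y": 0,"z": 0,"rx": 0,"ry": 0,"rz": 0},
  {"grip": 1,"x": 0,"y": 0,"z": 0,"rx": 0,"ry": 0,"rz": 0},
], squeeze=40)

```text
time_s: 8.0
position: [0.4877, 0.2277, 0.1189]
tool_rot: [[-0.513, 0.858, -0.001], [0.858, 0.513, 0.0], [0.001, -0.001, -1.0]]
ft_force: [-0.2, 0.3, -0.0]
grip_width: -0.0
```

```bash
python3 look.py 4; cat > meas.py <<'E'
from h import *
# sleeve top (z=56mm in bed) in gauge frame
for n,dz in(("top",.001),("scene",-.0015)):
    I=dict(np.load(f"/tmp/{n}l.npz")); W=cloud(I); L=(W[...,:2]-G)@GR; z=W[...,2]+dz
    m=(abs(z-.056)<.005)&(abs(L[...,1])<.03)&(L[...,0]>-.16)&(L[...,0]<.06)
    P=L[m]
    if len(P)>20: print(n,len(P),"x 2..98%",np.round(np.percentile(P[:,0],[1,99]),4),"y",np.round(np.percentile(P[:,1],[2,98]),4), cv2.minAreaRect((P*1000).astype(np.float32)))
E
python3 meas.py
```

```text
t 8.0 gauge xy [-0.136   0.0002] z 0.1189 yaw 120.88 tilt [-0.0009  0.0001] Fg [0.4 0. ] -0.0 w -0.0 q [ 12.  28.  87.   0.  65. -18.]
top 178 x 2..98% [-0.1002 -0.0172] y [-0.0179  0.0171] ((-61.099632263183594, -2.4367637634277344), (21.264644622802734, 90.8774642944336), 70.62158203125)
scene 539 x 2..98% [-0.1039 -0.0156] y [-0.0206  0.017 ] ((-60.12786865234375, -1.7403945922851562), (39.41377639770508, 91.2659683227539), 89.39262390136719)
```

View pics/S4.png

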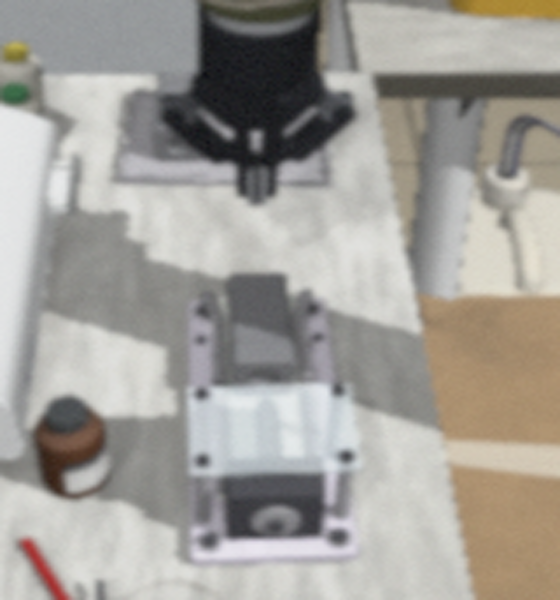

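View pics/T4.png

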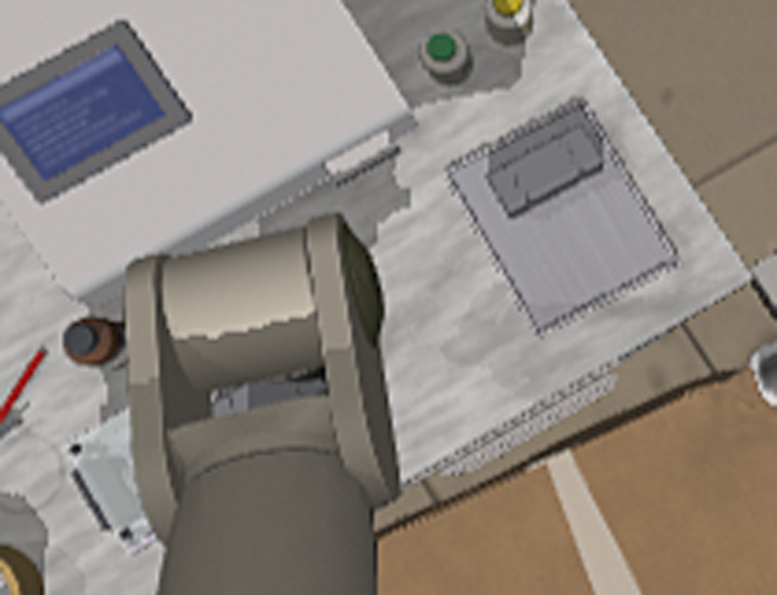

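Request:
play_rows([
  {"grip": 1,"x": 0,"y": 0,"z": 0.04,"rx": 0,"ry": 0,"rz": 0},
  {"grip": 1,"x": 0,"y": 0,"z": 0.03,"rx": 0,"ry": 0,"rz": 0},
  {"grip": 1,"x": 0,"y": 0,"z": 0.01,"rx": 0,"ry": 0,"rz": 0},
  {"grip": 1,"x": 0.008,"y": 0,"z": 0,"rx": 0,"ry": 0,"rz": 0},
  {"grip": 1,"x": 0.008,"y": 0,"z": 0,"rx": 0,"ry": 0,"rz": 0},
  {"grip": 1,"x": 0.006,"y": 0,"z": 0,"rx": 0,"ry": 0,"rz": 0},
  {"grip": 1,"x": 0.006,"y": 0,"z": 0,"rx": 0,"ry": 0,"rz": 0},
  {"grip": 1,"x": 0.006,"y": 0,"z": 0,"rx": 0,"ry": 0,"rz": 0},
  {"grip": 1,"x": 0.006,"y": 0,"z": 0,"rx": 0,"ry": 0,"rz": 0},
  {"grip": 1,"x": 0,"y": 0,"z": 0,"rx": 0,"ry": 0,"rz": 0},
], squeeze=40)

```text
time_s: 9.35
position: [0.4668, 0.2625, 0.0392]
tool_rot: [[-0.515, 0.857, -0.001], [0.857, 0.515, 0.0], [0.0, -0.0, -1.0]]
ft_force: [0.4, -0.0, -0.4]
grip_width: -0.0003
```

```bash
python3 look.py 5;python3 meas.py
```

```text
t 9.35 gauge xy [-0.0954  0.0003] z 0.0392 yaw 120.97 tilt [-0.0006  0.0001] Fg [-0.2 -0.3] -0.4 w -0.0003 q [ 17.  34.  92.   0.  53. -14.]
scene 576 x 2..98% [-0.0902  0.004 ] y [-0.0204  0.0178] ((-43.64235305786133, -1.1583023071289062), (98.78582763671875, 39.772499084472656), 0.3524548411369324)
```

View pics/S5.png

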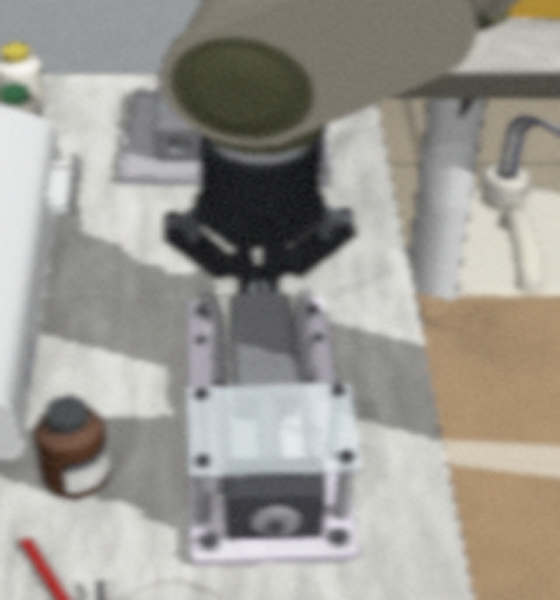

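Request:
play_rows([
  {"grip": 1,"x": 0.004,"y": 0,"z": 0,"rx": 0,"ry": 0,"rz": 0},
  {"grip": 1,"x": 0.004,"y": 0,"z": 0,"rx": 0,"ry": 0,"rz": 0},
  {"grip": 1,"x": 0.004,"y": 0,"z": 0,"rx": 0,"ry": 0,"rz": 0},
  {"grip": 1,"x": 0.004,"y": 0,"z": 0,"rx": 0,"ry": 0,"rz": 0},
  {"grip": 1,"x": 0.004,"y": 0,"z": 0,"rx": 0,"ry": 0,"rz": 0},
], squeeze=40)

```text
time_s: 10.07
position: [0.4567, 0.2795, 0.0393]
tool_rot: [[-0.514, 0.858, -0.0], [0.858, 0.514, -0.0], [0.0, -0.0, -1.0]]
ft_force: [-0.5, -0.1, -0.1]
grip_width: -0.0001
```

Request:
play_rows([
  {"grip": 1,"x": 0.001,"y": 0,"z": 0,"rx": 0,"ry": 0,"rz": 0},
  {"grip": 1,"x": 0.001,"y": 0,"z": 0,"rx": 0,"ry": 0,"rz": 0},
], squeeze=40)

```text
time_s: 10.32
position: [0.4559, 0.281, 0.0393]
tool_rot: [[-0.514, 0.858, 0.0], [0.858, 0.514, 0.0], [-0.0, 0.0, -1.0]]
ft_force: [0.4, -0.4, -1.2]
grip_width: 0.0001
```

```bash
python3 -c "
from h import *
g()"
```

```text
t 10.32 gauge xy [-0.0739  0.0001] z 0.0393 yaw 120.94 tilt [0.0001 0.    ] Fg [-0.5 -0.1] -1.2 w 0.0001 q [ 19.  34.  92.  -0.  53. -12.]
```

Request:
play_rows([
  {"grip": 1,"x": 0.001,"y": 0,"z": 0,"rx": 0,"ry": 0,"rz": 0},
  {"grip": 1,"x": 0.001,"y": 0,"z": 0,"rx": 0,"ry": 0,"rz": 0},
  {"grip": 1,"x": 0.001,"y": 0,"z": 0,"rx": 0,"ry": 0,"rz": 0},
])

```text
time_s: 10.7
position: [0.4543, 0.2835, 0.0393]
tool_rot: [[-0.514, 0.858, -0.0], [0.858, 0.514, -0.0], [-0.0, -0.0, -1.0]]
ft_force: [0.5, -1.4, -0.3]
grip_width: 0.0
```

Request:
play_rows([
  {"grip": 1,"x": 0.001,"y": 0,"z": 0,"rx": 0,"ry": 0,"rz": 0},
  {"grip": 1,"x": 0.001,"y": 0,"z": 0,"rx": 0,"ry": 0,"rz": 0},
])

```text
time_s: 10.95
position: [0.4533, 0.2853, 0.0393]
tool_rot: [[-0.514, 0.858, 0.0], [0.858, 0.514, 0.0], [-0.0, 0.0, -1.0]]
ft_force: [1.8, -0.5, -0.3]
grip_width: -0.0
```

Request:
play_rows([
  {"grip": 1,"x": 0.001,"y": 0,"z": 0,"rx": 0,"ry": 0,"rz": 0},
  {"grip": 1,"x": 0.001,"y": 0,"z": 0,"rx": 0,"ry": 0,"rz": 0},
])

```text
time_s: 11.2
position: [0.4522, 0.287, 0.0393]
tool_rot: [[-0.514, 0.858, 0.0], [0.858, 0.514, -0.0], [-0.0, 0.0, -1.0]]
ft_force: [-0.1, -0.0, -0.8]
grip_width: -0.0
```

```bash
python3 -c "
from h import *
g()"
```

```text
t 11.2 gauge xy [-0.0669  0.0001] z 0.0393 yaw 120.94 tilt [ 0. -0.] Fg [0.  0.1] -0.8 w -0.0 q [ 20.  34.  92.  -0.  53. -11.]
```

Request:
play_rows([
  {"grip": 1,"x": 0.001,"y": 0,"z": 0,"rx": 0,"ry": 0,"rz": 0},
  {"grip": 1,"x": 0.001,"y": 0,"z": 0,"rx": 0,"ry": 0,"rz": 0},
])

```text
time_s: 11.45
position: [0.452, 0.2879, 0.0394]
tool_rot: [[-0.515, 0.857, 0.002], [0.857, 0.515, -0.002], [-0.002, 0.001, -1.0]]
ft_force: [5.4, -10.3, -0.0]
grip_width: 0.0002
```

Request:
play_rows([
  {"grip": 1,"x": 0.001,"y": 0,"z": 0,"rx": 0,"ry": 0,"rz": 0},
  {"grip": 1,"x": 0.001,"y": 0,"z": 0,"rx": 0,"ry": 0,"rz": 0},
])

```text
time_s: 11.7
position: [0.4522, 0.2884, 0.0397]
tool_rot: [[-0.515, 0.857, 0.004], [0.857, 0.515, -0.004], [-0.005, 0.001, -1.0]]
ft_force: [10.0, -19.5, 1.2]
grip_width: 0.0002
```

```bash
python3 look.py 6; python3 meas.py
```

```text
t 11.7 gauge xy [-0.0657 -0.0005] z 0.0397 yaw 120.99 tilt [ 0.0038 -0.0037] Fg [-21.9   1.5] 1.2 w 0.0002 q [ 20.  34.  92.  -0.  53. -11.]
scene 410 x 2..98% [-0.0604  0.005 ] y [-0.0206  0.0175] ((-27.76388168334961, -1.5807132720947266), (68.4509506225586, 39.597965240478516), 0.953815758228302)
```

View pics/S6.png

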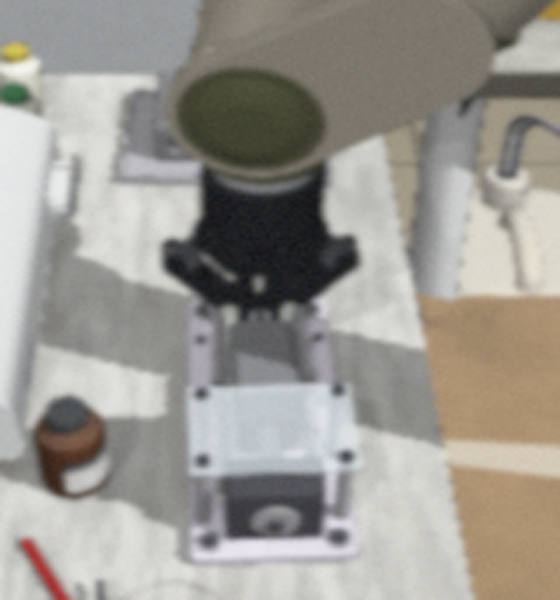

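Request:
play_rows([
  {"grip": 1,"x": -0.004,"y": 0,"z": 0,"rx": 0,"ry": 0,"rz": 0},
  {"grip": 1,"x": -0.008,"y": 0,"z": 0,"rx": 0,"ry": 0,"rz": 0},
  {"grip": 1,"x": 0,"y": 0,"z": -0.04,"rx": 0,"ry": 0,"rz": 0},
  {"grip": -0.4,"x": 0,"y": 0,"z": -0.035,"rx": 0,"ry": 0,"rz": 0},
  {"grip": -0.4,"x": 0.033,"y": 0,"z": 0,"rx": 0,"ry": 0,"rz": 0},
  {"grip": -0.4,"x": 0.02,"y": 0,"z": 0,"rx": 0,"ry": 0,"rz": 0},
  {"grip": -0.4,"x": 0,"y": 0,"z": 0.01,"rx": 0,"ry": 0,"rz": 0},
  {"grip": -0.4,"x": 0,"y": 0,"z": 0.03,"rx": 0,"ry": 0,"rz": 0},
  {"grip": -0.4,"x": 0,"y": 0,"z": 0.025,"rx": 0,"ry": 0,"rz": 0},
  {"grip": -0.4,"x": 0,"y": 0,"z": 0,"rx": 0,"ry": 0,"rz": 0},
], squeeze=40)

```text
time_s: 13.05
position: [0.4285, 0.3245, 0.0475]
tool_rot: [[-0.514, 0.858, -0.004], [0.858, 0.514, -0.002], [0.0, -0.004, -1.0]]
ft_force: [0.4, -0.0, 0.4]
grip_width: 0.0598
```

```bash
python3 look.py 7
```

```text
t 13.05 gauge xy [-0.0226  0.0012] z 0.0475 yaw 120.91 tilt [-0.004  -0.0018] Fg [-0.2 -0.3] 0.4 w 0.0598 q [25. 34. 91. -0. 55. -6.]
```

View pics/S7.png

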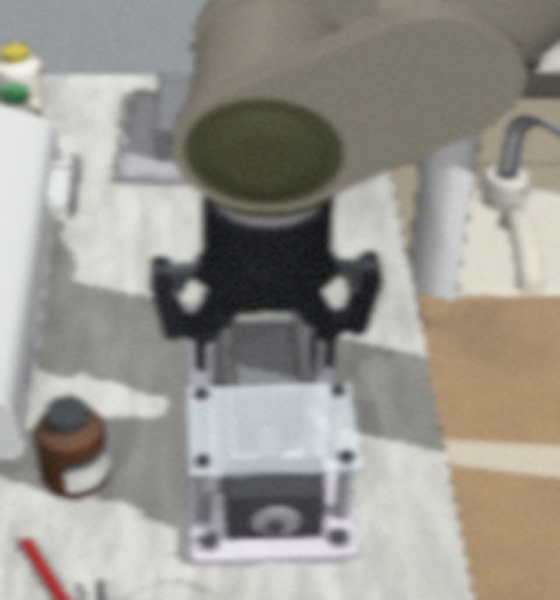

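Request:
play_rows([
  {"grip": 0.3,"x": 0,"y": 0,"z": 0,"rx": 0,"ry": 0,"rz": 0},
  {"grip": 0.3,"x": 0,"y": 0,"z": 0,"rx": 0,"ry": 0,"rz": 0},
  {"grip": 0.3,"x": 0,"y": 0,"z": 0,"rx": 0,"ry": 0,"rz": 0},
  {"grip": 0.3,"x": 0,"y": 0,"z": -0.001,"rx": 0,"ry": 0,"rz": 0},
  {"grip": 0.3,"x": -0.005,"y": 0,"z": 0,"rx": 0,"ry": 0,"rz": 0},
  {"grip": 0.3,"x": -0.01,"y": 0,"z": 0,"rx": 0,"ry": 0,"rz": 0},
  {"grip": 0.3,"x": -0.015,"y": 0,"z": 0,"rx": 0,"ry": 0,"rz": 0},
  {"grip": 0.3,"x": -0.015,"y": 0,"z": 0,"rx": 0,"ry": 0,"rz": 0},
  {"grip": 0.3,"x": -0.015,"y": 0,"z": 0,"rx": 0,"ry": 0,"rz": 0},
  {"grip": 0.3,"x": 0,"y": 0,"z": 0,"rx": 0,"ry": 0,"rz": 0},
], squeeze=50)

```text
time_s: 14.4
position: [0.4613, 0.2723, 0.0504]
tool_rot: [[-0.513, 0.858, 0.001], [0.858, 0.513, -0.001], [-0.002, 0.001, -1.0]]
ft_force: [2.1, -3.4, 4.4]
grip_width: 0.0388
```

```bash
python3 look.py 8; python3 meas.py
```

```text
t 14.4 gauge xy [-0.0842 -0.0001] z 0.0504 yaw 120.86 tilt [ 0.0012 -0.001 ] Fg [-4. -0.] 4.4 w 0.0388 q [ 18.  33.  92.  -0.  55. -13.]
scene 554 x 2..98% [-0.1171 -0.0273] y [-0.0228  0.0225] ((-72.83352661132812, 0.4560718536376953), (92.71363067626953, 59.73096466064453), 2.6990692615509033)
```

View pics/S8.png

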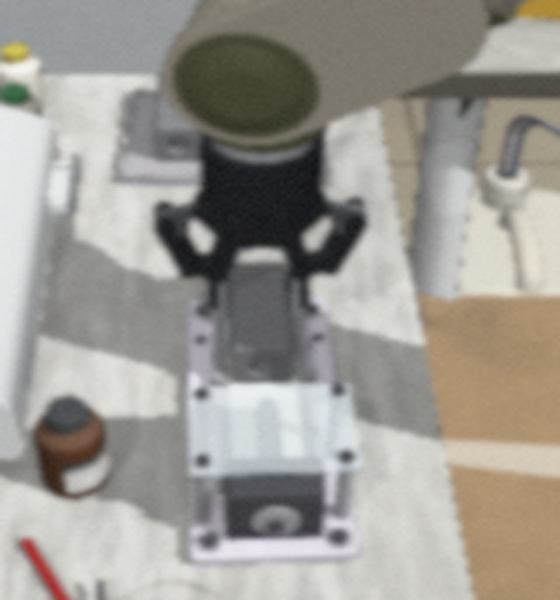

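```bash
python3 -c "
from h import *
W=cloud(dict(np.load('/tmp/top0.npz')))
for u,v in((450,295),(500,300),(540,240),(580,330),(620,200),(470,340),(520,380),(600,300),(560,240),(400,130),(500,120),(382,245)): print(u,v,np.round(W[v,u],3))
"
```

```text
450 295 [ 0.312 -0.317 -0.001]
500 300 [ 0.322 -0.332  0.297]
540 240 [ 0.464 -0.567  0.061]
580 330 [ 0.284 -0.392  0.463]
620 200 [ 0.558 -0.733  0.16 ]
470 340 [ 0.197 -0.338  0.075]
520 380 [ 0.153 -0.364  0.284]
600 300 [ 0.337 -0.407  0.502]
560 240 [ 0.456 -0.556  0.172]
400 130 [ 1.162 -0.38  -0.886]
500 120 [ 0.921 -0.602 -0.17 ]
382 245 [ 0.5   -0.21  -0.626]
```

Request:
play_rows([
  {"grip": 0.3,"x": 0,"y": 0,"z": -0.02,"rx": 0,"ry": 0,"rz": 0},
  {"grip": 0.3,"x": 0,"y": 0,"z": -0.05,"rx": 0,"ry": 0,"rz": 0},
  {"grip": 0.3,"x": 0,"y": 0,"z": -0.06,"rx": 0,"ry": 0,"rz": 0},
  {"grip": 0.3,"x": 0,"y": 0,"z": -0.06,"rx": 0,"ry": 0,"rz": 0},
  {"grip": 0.3,"x": 0,"y": 0,"z": -0.02,"rx": 0,"ry": 0,"rz": 0},
])

```text
time_s: 15.12
position: [0.4603, 0.2743, 0.2634]
tool_rot: [[-0.515, 0.857, 0.004], [0.857, 0.515, 0.001], [-0.001, 0.004, -1.0]]
ft_force: [-0.4, -0.3, -2.3]
grip_width: 0.0384
```

```bash
python3 -c "
from h import *
I=optics.get_image('top')
W=cloud(I).reshape(-1,3); W=W[np.isfinite(W[:,0])]
print('rows x .2...7, cols y -.15..-.6')
for x in np.arange(.1,.75,.05):
    print(round(x,2),[int(1000*np.max(w)) if len(w) else None for w in [W[(abs(W[:,0]-x)<.025)&(abs(W[:,1]-y)<.025),2] for y in np.arange(-.1,-.66,-.05)]])
cv2.imwrite('pics/full9.png',I['color'])
J=optics.get_image('scene');cv2.imwrite('pics/fulls9.png',J['color'])
"
```

```text
rows x .2...7, cols y -.15..-.6
0.1 [11, 4, -310, -312, -313, 3, 316, -557, -638, 319, 320, None]
0.15 [5, 3, -313, -311, 2, 467, 380, -552, 307, 319, 322, None]
0.2 [-311, -310, -313, -312, 292, 501, 504, 309, 307, 308, 308, None]
0.25 [-312, -310, -312, 3, 308, 307, 540, 539, 307, 306, 308, None]
0.3 [-311, -310, -312, 4, 307, 499, 505, 506, None, None, None, None]
0.35 [-309, -314, 3, 133, 136, 502, 504, 505, 501, None, None, None]
0.4 [-310, 0, 4, 136, 134, 136, 487, 504, 503, None, None, None]
0.45 [-312, 3, 128, 136, 9, 9, 114, 138, 470, 451, 397, None]
0.5 [2, 5, 137, 136, 8, 9, 10, 68, 137, None, 370, 340]
0.55 [4, 3, 135, 138, 136, 98, 8, 136, 136, 28, 90, 258]
0.6 [-2, 4, 5, 4, 136, 137, 137, 137, 15, 25, 43, 39]
0.65 [None, -900, -1, 3, 5, 6, 136, 135, 10, 31, 31, 26]
0.7 [None, -896, -886, -885, 0, 3, 5, 4, 5, 21, 32, 23]
```

View pics/full9.png

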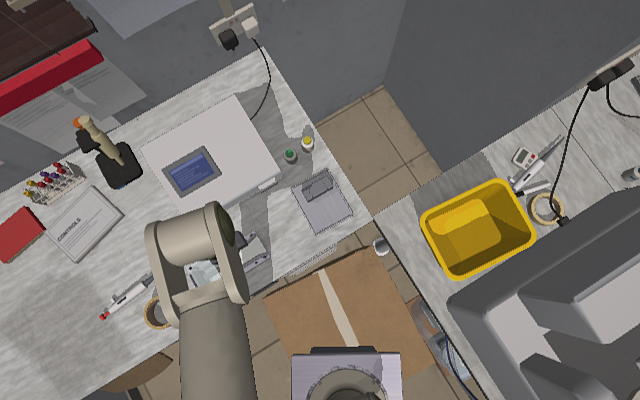

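View pics/fulls9.png

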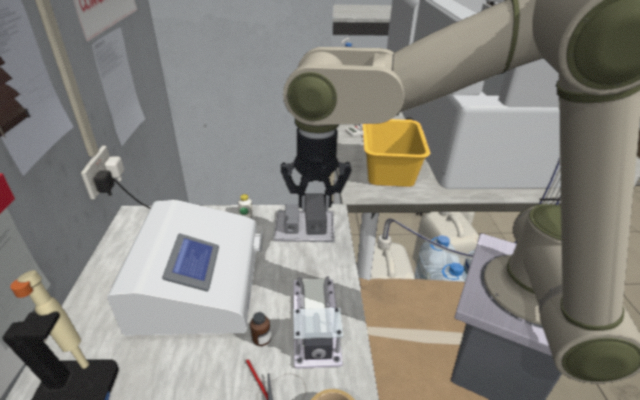

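Request:
play_rows([
  {"grip": 0.3,"x": -0.03,"y": -0.015,"z": 0,"rx": 0,"ry": 0,"rz": 0},
  {"grip": 0.3,"x": -0.0476,"y": -0.0236,"z": 0,"rx": 0,"ry": 0,"rz": 0},
  {"grip": 0.3,"x": -0.0476,"y": -0.0236,"z": 0,"rx": 0,"ry": 0,"rz": 0},
  {"grip": 0.3,"x": -0.0476,"y": -0.0236,"z": 0,"rx": 0,"ry": 0,"rz": 0},
  {"grip": 0.3,"x": -0.0476,"y": -0.0236,"z": 0,"rx": 0,"ry": 0,"rz": 0},
  {"grip": 0.3,"x": -0.0476,"y": -0.0236,"z": 0,"rx": 0,"ry": 0,"rz": 0},
  {"grip": 0.3,"x": -0.0476,"y": -0.0236,"z": 0,"rx": 0,"ry": 0,"rz": 0},
  {"grip": 0.3,"x": -0.0476,"y": -0.0236,"z": 0,"rx": 0,"ry": 0,"rz": 0},
  {"grip": 0.3,"x": -0.0476,"y": -0.0236,"z": 0,"rx": 0,"ry": 0,"rz": 0},
  {"grip": 0.3,"x": -0.0476,"y": -0.0236,"z": 0,"rx": 0,"ry": 0,"rz": 0},
  {"grip": 0.3,"x": -0.045,"y": -0.022,"z": 0,"rx": 0,"ry": 0,"rz": 0},
  {"grip": 0.3,"x": -0.02,"y": -0.01,"z": 0,"rx": 0,"ry": 0,"rz": 0},
])

```text
time_s: 16.73
position: [0.5059, -0.3104, 0.2572]
tool_rot: [[-0.512, 0.859, -0.003], [0.859, 0.512, 0.003], [0.004, -0.001, -1.0]]
ft_force: [-0.3, 0.4, -1.3]
grip_width: 0.0389
```

```bash
python3 -c "
from h import *
g()
I=optics.get_image('top')
cv2.imwrite('pics/full10.png',I['color'])
J=optics.get_image('scene');cv2.imwrite('pics/fulls10.png',J['color'])
"
```

```text
t 16.73 gauge xy [-0.6071  0.2609] z 0.2572 yaw 120.82 tilt [-0.0035  0.0029] Fg [0.5 0.1] -1.3 w 0.0389 q [-43.  26.  66.  -0.  89. -74.]
```

View pics/full10.png

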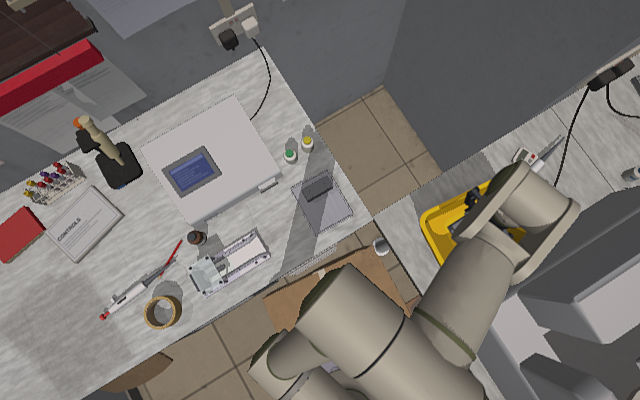

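View pics/fulls10.png

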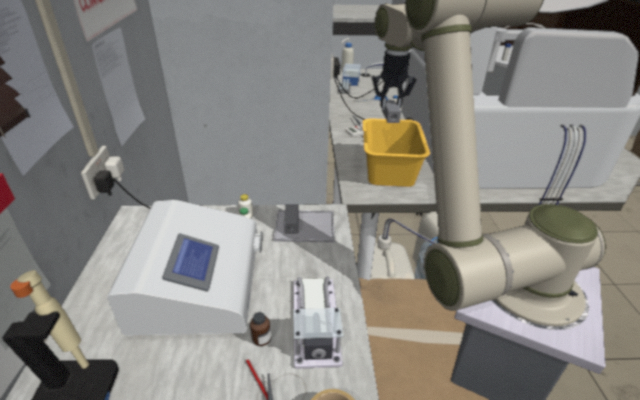

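```bash
python3 -c "
from h import *
I=optics.get_image('top')
W0=cloud(dict(np.load('/tmp/top0.npz')));W1=cloud(I)
ch=np.abs(W0[...,2]-W1[...,2])>.03
print('arm min/max heights by cell / obstacle before')
for x in np.arange(.15,.7,.05):
  r=[]
  for y in np.arange(-.15,-.61,-.05):
    m=(abs(W1[...,0]-x)<.025)&(abs(W1[...,1]-y)<.025)&ch
    w=W1[m][:,2]; o=W0[(abs(W0[...,0]-x)<.025)&(abs(W0[...,1]-y)<.025)][:,2]
    r.append((int(1000*np.max(w)) if len(w)>3 else 0, int(1000*np.max(o)) if len(o) else None))
  print(round(x,2),r)
"
```

```text
arm min/max heights by cell / obstacle before
0.15 [(0, 3), (0, -311), (0, -311), (0, 4), (0, 469), (0, 379), (0, -552), (0, 307), (0, 319), (0, 321)]
0.2 [(0, -309), (0, -310), (0, -312), (0, 290), (0, 501), (0, 505), (0, 308), (0, 308), (0, 307), (0, 308)]
0.25 [(658, -310), (0, -312), (0, 2), (0, 308), (0, 309), (0, 540), (0, 539), (0, 308), (0, 307), (0, 308)]
0.3 [(633, -311), (597, -311), (0, 5), (0, 308), (0, 499), (0, 505), (0, 505), (0, None), (0, None), (0, None)]
0.35 [(621, -312), (598, 4), (562, 134), (0, 135), (0, 502), (0, 505), (0, 505), (0, 501), (0, None), (0, None)]
0.4 [(589, 1), (585, 5), (563, 137), (548, 132), (0, 135), (0, 486), (0, 503), (0, 503), (0, None), (0, None)]
0.45 [(540, 2), (552, 127), (550, 137), (548, 9), (548, 9), (0, 122), (0, 137), (0, 471), (0, 451), (0, 396)]
0.5 [(0, 3), (547, 137), (548, 137), (544, 9), (548, 9), (0, 8), (0, 82), (0, 137), (0, None), (0, 372)]
0.55 [(0, 4), (0, 135), (548, 136), (547, 138), (533, 97), (0, 8), (0, 135), (0, 137), (0, 26), (0, 88)]
0.6 [(0, 5), (0, 3), (0, 5), (519, 135), (0, 137), (0, 136), (0, 136), (0, None), (0, 27), (0, 42)]
0.65 [(0, -894), (0, -1), (0, 5), (0, 6), (0, 5), (0, 136), (0, 136), (0, 19), (0, 32), (0, 31)]
```

Request:
play_rows([
  {"grip": 0.3,"x": 0,"y": 0,"z": 0.04,"rx": 0,"ry": 0,"rz": 0},
  {"grip": 0.3,"x": 0,"y": 0,"z": 0.05,"rx": 0,"ry": 0,"rz": 0},
  {"grip": 0.3,"x": 0,"y": 0,"z": 0.03,"rx": 0,"ry": 0,"rz": 0},
  {"grip": 0.3,"x": 0,"y": 0,"z": 0,"rx": 0,"ry": 0,"rz": 0},
])

```text
time_s: 17.38
position: [0.506, -0.3067, 0.1375]
tool_rot: [[-0.515, 0.857, -0.003], [0.857, 0.515, 0.003], [0.004, -0.001, -1.0]]
ft_force: [-1.1, -0.5, -2.0]
grip_width: 0.0389
```

Release, then rise.

Request:
play_rows([
  {"grip": -0.4,"x": 0,"y": 0,"z": 0,"rx": 0,"ry": 0,"rz": 0},
  {"grip": -0.4,"x": 0,"y": 0,"z": 0,"rx": 0,"ry": 0,"rz": 0},
  {"grip": -0.4,"x": 0,"y": 0,"z": -0.02,"rx": 0,"ry": 0,"rz": 0},
  {"grip": -0.4,"x": 0,"y": 0,"z": -0.05,"rx": 0,"ry": 0,"rz": 0},
  {"grip": -0.4,"x": 0,"y": 0,"z": -0.05,"rx": 0,"ry": 0,"rz": 0},
  {"grip": -0.4,"x": 0.02,"y": 0.02,"z": 0,"rx": 0,"ry": 0,"rz": 0},
  {"grip": -0.4,"x": 0.04,"y": 0.04,"z": 0,"rx": 0,"ry": 0,"rz": 0},
  {"grip": -0.4,"x": 0.04,"y": 0.04,"z": 0,"rx": 0,"ry": 0,"rz": 0},
])

```text
time_s: 18.38
position: [0.5409, -0.1694, 0.2609]
tool_rot: [[-0.514, 0.858, 0.001], [0.858, 0.514, -0.0], [-0.001, 0.001, -1.0]]
ft_force: [0.6, 0.5, 0.2]
grip_width: 0.0598
```

```bash
python3 -c "
from h import *
g()
I=optics.get_image('top')
cv2.imwrite('pics/tub.png',cv2.resize(I['color'][150:300,280:560],None,fx=2.8,fy=2.8))
W=cloud(I)
print([(np.round(d['point'],3),round(d['conf'],2)) for d in finder.boxes_of('top','sleeve_a')[:3]])
"
```

```text
t 18.38 gauge xy [-0.5041  0.1584] z 0.2609 yaw 120.9 tilt [ 0.0009 -0.0002] Fg [ 0.1 -0.8] 0.2 w 0.0598 q [-29.  23.  70.   0.  87. -60.]
[(array([0.635, 0.068, 0.044]), 0.64), (array([ 0.512, -0.303,  0.05 ]), 0.57)]
```

View pics/tub.png

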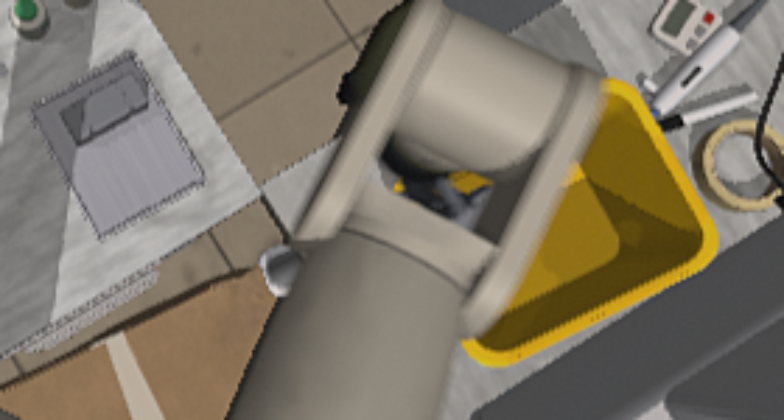

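Request:
play_rows([
  {"grip": -0.4,"x": 0.031,"y": 0.042,"z": 0,"rx": 0,"ry": 0,"rz": 0},
  {"grip": -0.4,"x": 0.031,"y": 0.042,"z": 0,"rx": 0,"ry": 0,"rz": 0},
  {"grip": -0.4,"x": 0.031,"y": 0.042,"z": 0,"rx": 0,"ry": 0,"rz": 0},
  {"grip": -0.4,"x": 0.031,"y": 0.042,"z": 0,"rx": 0,"ry": 0,"rz": 0},
  {"grip": -0.4,"x": 0.031,"y": 0.042,"z": 0.02,"rx": 0,"ry": 0,"rz": 0},
  {"grip": -0.4,"x": 0,"y": 0,"z": 0.05,"rx": 0,"ry": 0,"rz": 0.044},
  {"grip": -0.4,"x": 0,"y": 0,"z": 0.05,"rx": 0,"ry": 0,"rz": 0},
  {"grip": -0.4,"x": 0,"y": 0,"z": 0.03,"rx": 0,"ry": 0,"rz": 0},
  {"grip": -0.4,"x": 0,"y": 0,"z": 0,"rx": 0,"ry": 0,"rz": 0},
])

```text
time_s: 19.6
position: [0.6405, 0.0696, 0.1086]
tool_rot: [[-0.476, 0.88, -0.004], [0.88, 0.476, 0.0], [0.002, -0.004, -1.0]]
ft_force: [0.1, 0.7, 0.2]
grip_width: 0.06
```

```bash
python3 look.py 11; python3 -c "
from h import *
I=dict(np.load('/tmp/topl.npz'))
cv2.imwrite('pics/tub2.png',cv2.resize(I['color'][150:300,280:560],None,fx=2.8,fy=2.8))
W=cloud(I); z=W[...,2]
m=((abs(z-.055)<.015)&(abs(W[...,0]-.5)<.1)&(abs(W[...,1]+.33)<.1)); print(m.sum(),np.nanmean(W[m],0))
"
```

```text
t 19.6 gauge xy [-0.3501 -0.0497] z 0.1086 yaw 118.41 tilt [-0.0041  0.0003] Fg [ 0.6 -0.4] 0.2 w 0.06 q [ -4.  38.  69.  -0.  73. -33.]
601 [ 0.49745241 -0.3176103   0.05036965]
```

View pics/tub2.png

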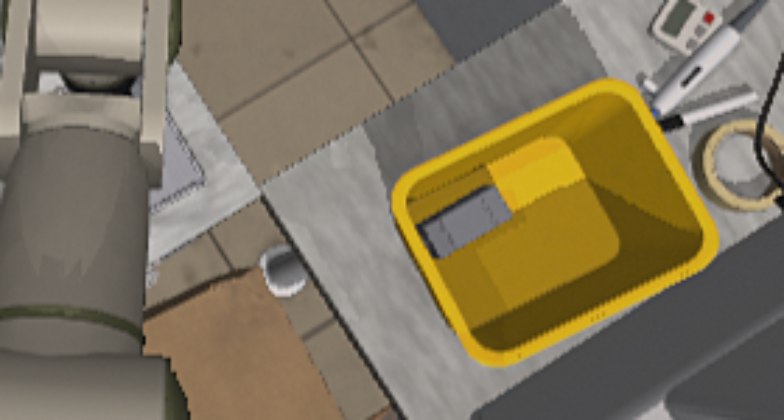

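View pics/S11.png

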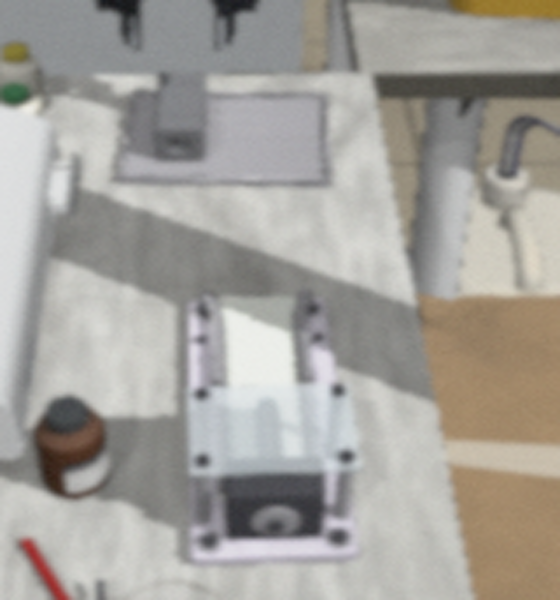

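Request:
play_rows([
  {"grip": -0.4,"x": 0,"y": 0,"z": 0.03,"rx": 0,"ry": 0,"rz": 0},
  {"grip": -0.4,"x": 0,"y": 0,"z": 0.03,"rx": 0,"ry": 0,"rz": 0},
  {"grip": -0.4,"x": 0,"y": 0,"z": 0.013,"rx": 0,"ry": 0,"rz": 0},
  {"grip": -0.4,"x": 0,"y": 0,"z": 0,"rx": 0,"ry": 0,"rz": 0},
  {"grip": 0.3,"x": 0,"y": 0,"z": 0,"rx": 0,"ry": 0,"rz": 0},
  {"grip": 0.3,"x": 0,"y": 0,"z": 0,"rx": 0,"ry": 0,"rz": 0},
  {"grip": 0.3,"x": 0,"y": 0,"z": 0,"rx": 0,"ry": 0,"rz": 0},
  {"grip": 0.3,"x": 0,"y": 0,"z": 0,"rx": 0,"ry": 0,"rz": 0},
], squeeze=40)

```text
time_s: 20.7
position: [0.6423, 0.0699, 0.0391]
tool_rot: [[-0.476, 0.879, 0.003], [0.879, 0.476, -0.0], [-0.002, 0.003, -1.0]]
ft_force: [-0.2, 0.2, 5.8]
grip_width: 0.0391
```

```bash
python3 -c "
from h import *
g()"
```

```text
t 20.7 gauge xy [-0.3508 -0.0514] z 0.0391 yaw 118.42 tilt [ 0.0033 -0.0003] Fg [0.2 0.1] 5.8 w 0.0391 q [ -4.  42.  73.  -0.  64. -33.]
```

Request:
play_rows([
  {"grip": 0.3,"x": 0,"y": 0,"z": -0.03,"rx": 0,"ry": 0,"rz": 0},
  {"grip": 0.3,"x": 0,"y": 0,"z": -0.04,"rx": 0,"ry": 0,"rz": -0.044},
  {"grip": 0.3,"x": 0.03,"y": -0.01,"z": -0.01,"rx": 0,"ry": 0,"rz": 0},
  {"grip": 0.3,"x": 0.056,"y": -0.01,"z": 0,"rx": 0,"ry": 0,"rz": 0},
  {"grip": 0.3,"x": 0.06,"y": -0.01,"z": 0,"rx": 0,"ry": 0,"rz": 0},
  {"grip": 0.3,"x": 0.06,"y": -0.01,"z": 0,"rx": 0,"ry": 0,"rz": 0},
  {"grip": 0.3,"x": 0.05,"y": -0.01,"z": 0,"rx": 0,"ry": 0,"rz": 0},
  {"grip": 0.3,"x": 0.032,"y": -0.001,"z": 0,"rx": 0,"ry": 0,"rz": 0},
  {"grip": 0.3,"x": 0,"y": 0,"z": 0,"rx": 0,"ry": 0,"rz": 0},
  {"grip": 0.3,"x": 0,"y": 0,"z": 0,"rx": 0,"ry": 0,"rz": 0},
])

```text
time_s: 21.95
position: [0.45, 0.2904, 0.1176]
tool_rot: [[-0.514, 0.858, 0.001], [0.858, 0.514, 0.0], [-0.0, 0.001, -1.0]]
ft_force: [-0.1, -0.6, -1.5]
grip_width: 0.039
```

```bash
python3 look.py 12
```

```text
t 21.95 gauge xy [-0.0629  0.0003] z 0.1176 yaw 120.94 tilt [0.0008 0.0001] Fg [-0.4  0.4] -1.5 w 0.039 q [ 20.  28.  88.  -0.  64. -11.]
```

View pics/S12.png

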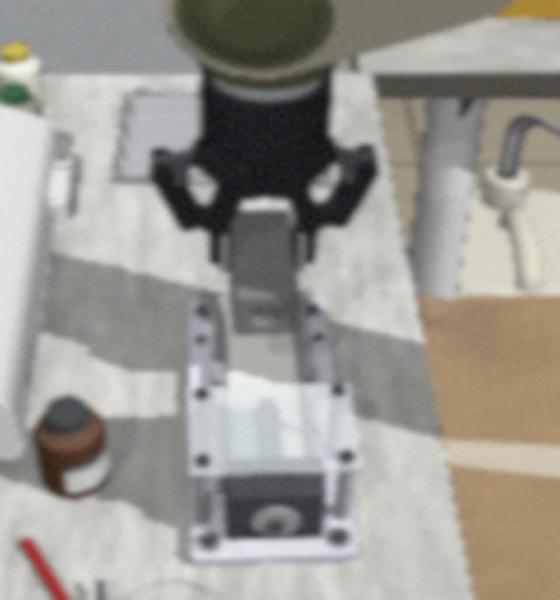

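Request:
play_rows([
  {"grip": 0.3,"x": 0,"y": 0,"z": 0.03,"rx": 0,"ry": 0,"rz": 0},
  {"grip": 0.3,"x": 0,"y": 0,"z": 0.02,"rx": 0,"ry": 0,"rz": 0},
  {"grip": 0.3,"x": 0,"y": 0,"z": 0.01,"rx": 0,"ry": 0,"rz": 0},
  {"grip": 0.3,"x": 0,"y": 0,"z": 0.003,"rx": 0,"ry": 0,"rz": 0},
  {"grip": 0.3,"x": 0,"y": 0,"z": 0.002,"rx": 0,"ry": 0,"rz": 0},
  {"grip": 0.3,"x": 0,"y": 0,"z": 0,"rx": 0,"ry": 0,"rz": 0},
])

```text
time_s: 22.8
position: [0.4498, 0.2908, 0.0527]
tool_rot: [[-0.514, 0.858, 0.001], [0.858, 0.514, 0.0], [-0.0, 0.001, -1.0]]
ft_force: [-0.4, -1.4, -0.3]
grip_width: 0.0394
```

Request:
play_rows([
  {"grip": -0.4,"x": 0,"y": 0,"z": 0,"rx": 0,"ry": 0,"rz": 0},
  {"grip": -0.4,"x": 0,"y": 0,"z": 0,"rx": 0,"ry": 0,"rz": 0},
  {"grip": -0.4,"x": 0,"y": 0,"z": -0.02,"rx": 0,"ry": 0,"rz": 0},
  {"grip": -0.4,"x": 0,"y": 0,"z": -0.04,"rx": 0,"ry": 0,"rz": 0},
  {"grip": 0.9,"x": -0.03,"y": 0,"z": -0.008,"rx": 0,"ry": 0,"rz": 0},
  {"grip": 1,"x": -0.04,"y": 0,"z": 0,"rx": 0,"ry": 0,"rz": 0},
  {"grip": 1,"x": -0.003,"y": 0,"z": 0,"rx": 0,"ry": 0,"rz": 0},
  {"grip": 1,"x": 0,"y": 0,"z": 0.03,"rx": 0,"ry": 0,"rz": 0},
])

```text
time_s: 23.8
position: [0.4881, 0.2284, 0.0915]
tool_rot: [[-0.513, 0.858, 0.004], [0.858, 0.513, 0.001], [-0.001, 0.004, -1.0]]
ft_force: [-0.3, -0.3, 0.7]
grip_width: -0.0001
```

```bash
python3 look.py 13;python3 meas.py
```

```text
t 23.8 gauge xy [-0.1356 -0.0006] z 0.0915 yaw 120.89 tilt [0.0044 0.0012] Fg [-0.1  0.4] 0.7 w -0.0001 q [ 12.  30.  89.   0.  61. -18.]
top 94 x 2..98% [-0.1027 -0.027 ] y [-0.0152  0.0176] ((-66.40029907226562, 0.17366409301757812), (12.34835147857666, 82.70956420898438), 69.9009780883789)
scene 540 x 2..98% [-0.1037 -0.0154] y [-0.0201  0.0175] ((-59.72053527832031, -1.3361835479736328), (90.67496490478516, 39.797576904296875), 1.3134171962738037)
```

View pics/S13.png

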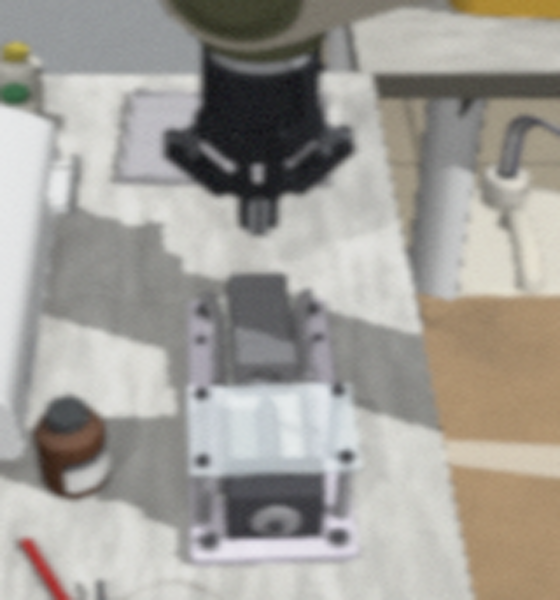

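Lying in the bed. Lower and push as before.

Request:
play_rows([
  {"grip": 1,"x": 0,"y": 0,"z": 0.03,"rx": 0,"ry": 0,"rz": 0},
  {"grip": 1,"x": 0,"y": 0,"z": 0.02,"rx": 0,"ry": 0,"rz": 0},
  {"grip": 1,"x": 0.008,"y": 0,"z": 0,"rx": 0,"ry": 0,"rz": 0},
  {"grip": 1,"x": 0.008,"y": 0,"z": 0,"rx": 0,"ry": 0,"rz": 0},
  {"grip": 1,"x": 0.006,"y": 0,"z": 0,"rx": 0,"ry": 0,"rz": 0},
  {"grip": 1,"x": 0.006,"y": 0,"z": 0,"rx": 0,"ry": 0,"rz": 0},
  {"grip": 1,"x": 0.006,"y": 0,"z": 0,"rx": 0,"ry": 0,"rz": 0},
  {"grip": 1,"x": 0.006,"y": 0,"z": 0,"rx": 0,"ry": 0,"rz": 0},
], squeeze=40)

```text
time_s: 24.9
position: [0.4664, 0.2627, 0.0404]
tool_rot: [[-0.514, 0.858, 0.0], [0.858, 0.514, -0.0], [-0.0, 0.0, -1.0]]
ft_force: [0.5, -1.4, 0.6]
grip_width: -0.0005
```

```bash
python3 -c "
from h import *
g()"
```

```text
t 24.9 gauge xy [-0.095   0.0005] z 0.0404 yaw 120.93 tilt [ 0.0002 -0.    ] Fg [-1.4  0.3] 0.6 w -0.0005 q [ 17.  34.  92.  -0.  54. -14.]
```

Request:
play_rows([
  {"grip": 1,"x": 0.004,"y": 0,"z": 0,"rx": 0,"ry": 0,"rz": 0},
  {"grip": 1,"x": 0.004,"y": 0,"z": 0,"rx": 0,"ry": 0,"rz": 0},
  {"grip": 1,"x": 0.004,"y": 0,"z": 0,"rx": 0,"ry": 0,"rz": 0},
  {"grip": 1,"x": 0.004,"y": 0,"z": 0,"rx": 0,"ry": 0,"rz": 0},
  {"grip": 1,"x": 0.004,"y": 0,"z": 0,"rx": 0,"ry": 0,"rz": 0},
  {"grip": 1,"x": 0.001,"y": 0,"z": 0,"rx": 0,"ry": 0,"rz": 0},
])

```text
time_s: 25.65
position: [0.4556, 0.2806, 0.0402]
tool_rot: [[-0.514, 0.858, -0.0], [0.858, 0.514, 0.0], [0.0, -0.0, -1.0]]
ft_force: [0.3, -0.4, 0.5]
grip_width: 0.0
```

```bash
python3 -c "
from h import *
g()"
```

```text
t 25.65 gauge xy [-0.0741  0.0006] z 0.0402 yaw 120.96 tilt [-0.0001  0.    ] Fg [-0.5 -0. ] 0.5 w 0.0 q [ 19.  34.  92.   0.  54. -12.]
```

Request:
play_rows([
  {"grip": 1,"x": 0.001,"y": 0,"z": 0,"rx": 0,"ry": 0,"rz": 0},
  {"grip": 1,"x": 0.001,"y": 0,"z": 0,"rx": 0,"ry": 0,"rz": 0},
  {"grip": 1,"x": 0.001,"y": 0,"z": 0,"rx": 0,"ry": 0,"rz": 0},
  {"grip": 1,"x": 0.001,"y": 0,"z": 0,"rx": 0,"ry": 0,"rz": 0},
  {"grip": 1,"x": 0.001,"y": 0,"z": 0,"rx": 0,"ry": 0,"rz": 0},
  {"grip": 1,"x": 0.001,"y": 0,"z": 0,"rx": 0,"ry": 0,"rz": 0},
  {"grip": 1,"x": 0.001,"y": 0,"z": 0,"rx": 0,"ry": 0,"rz": 0},
])

```text
time_s: 26.52
position: [0.452, 0.2865, 0.0402]
tool_rot: [[-0.514, 0.858, -0.0], [0.858, 0.514, -0.0], [0.0, -0.0, -1.0]]
ft_force: [0.9, -0.6, 0.6]
grip_width: 0.0001
```

Request:
play_rows([
  {"grip": 1,"x": 0.001,"y": 0,"z": 0,"rx": 0,"ry": 0,"rz": 0},
  {"grip": 1,"x": 0.001,"y": 0,"z": 0,"rx": 0,"ry": 0,"rz": 0},
])

```text
time_s: 26.78
position: [0.451, 0.2882, 0.0403]
tool_rot: [[-0.514, 0.858, -0.0], [0.858, 0.514, -0.0], [0.0, -0.0, -1.0]]
ft_force: [-0.1, -2.6, 0.7]
grip_width: -0.0001
```

Request:
play_rows([
  {"grip": 1,"x": 0.001,"y": 0,"z": 0,"rx": 0,"ry": 0,"rz": 0},
  {"grip": 1,"x": 0.001,"y": 0,"z": 0,"rx": 0,"ry": 0,"rz": 0},
])

```text
time_s: 27.02
position: [0.45, 0.2899, 0.0402]
tool_rot: [[-0.514, 0.858, -0.0], [0.858, 0.514, -0.0], [0.0, -0.0, -1.0]]
ft_force: [0.7, -1.2, 0.6]
grip_width: 0.0001
```

```bash
python3 -c "
from h import *
g()"
```

```text
t 27.02 gauge xy [-0.0633  0.0006] z 0.0402 yaw 120.94 tilt [-0.0001 -0.    ] Fg [-1.4  0.1] 0.6 w 0.0001 q [ 20.  34.  92.   0.  54. -11.]
```

Request:
play_rows([
  {"grip": 1,"x": 0.003,"y": 0,"z": 0,"rx": 0,"ry": 0,"rz": 0},
  {"grip": 1,"x": 0.003,"y": 0,"z": 0,"rx": 0,"ry": 0,"rz": 0},
  {"grip": 1,"x": 0.003,"y": 0,"z": 0,"rx": 0,"ry": 0,"rz": 0},
  {"grip": 1,"x": 0.003,"y": 0,"z": 0,"rx": 0,"ry": 0,"rz": 0},
])

```text
time_s: 27.52
position: [0.4438, 0.3004, 0.0403]
tool_rot: [[-0.514, 0.858, -0.0], [0.858, 0.514, -0.0], [0.0, -0.0, -1.0]]
ft_force: [-0.7, -0.7, 0.3]
grip_width: -0.0001
```

Request:
play_rows([
  {"grip": 1,"x": 0.003,"y": 0,"z": 0,"rx": 0,"ry": 0,"rz": 0},
  {"grip": 1,"x": 0.003,"y": 0,"z": 0,"rx": 0,"ry": 0,"rz": 0},
  {"grip": 1,"x": 0.002,"y": 0,"z": 0,"rx": 0,"ry": 0,"rz": 0},
  {"grip": 1,"x": 0.002,"y": 0,"z": 0,"rx": 0,"ry": 0,"rz": 0},
])

```text
time_s: 28.02
position: [0.4387, 0.3088, 0.0403]
tool_rot: [[-0.514, 0.858, -0.0], [0.858, 0.514, -0.0], [0.0, -0.0, -1.0]]
ft_force: [0.4, -1.1, 0.2]
grip_width: -0.0003
```

```bash
python3 -c "
from h import *
g()"
```

```text
t 28.02 gauge xy [-0.0412  0.0006] z 0.0403 yaw 120.94 tilt [-0.0001 -0.    ] Fg [-1.2  0.2] 0.2 w -0.0003 q [22. 34. 92.  0. 54. -8.]
```

Request:
play_rows([
  {"grip": 1,"x": 0.001,"y": 0,"z": 0,"rx": 0,"ry": 0,"rz": 0},
  {"grip": 1,"x": 0.001,"y": 0,"z": 0,"rx": 0,"ry": 0,"rz": 0},
  {"grip": 1,"x": 0.001,"y": 0,"z": 0,"rx": 0,"ry": 0,"rz": 0},
])

```text
time_s: 28.4
position: [0.4372, 0.3113, 0.0403]
tool_rot: [[-0.514, 0.858, -0.0], [0.858, 0.514, 0.0], [0.0, -0.0, -1.0]]
ft_force: [0.4, -0.7, -0.2]
grip_width: 0.0001
```

Request:
play_rows([
  {"grip": 1,"x": 0.001,"y": 0,"z": 0,"rx": 0,"ry": 0,"rz": 0},
  {"grip": 1,"x": 0.001,"y": 0,"z": 0,"rx": 0,"ry": 0,"rz": 0},
])

```text
time_s: 28.65
position: [0.4361, 0.3131, 0.0402]
tool_rot: [[-0.514, 0.858, -0.0], [0.858, 0.514, -0.0], [0.0, -0.0, -1.0]]
ft_force: [0.4, -0.4, -0.7]
grip_width: 0.0001
```

Request:
play_rows([
  {"grip": 1,"x": 0.001,"y": 0,"z": 0,"rx": 0,"ry": 0,"rz": 0},
  {"grip": 1,"x": 0.001,"y": 0,"z": 0,"rx": 0,"ry": 0,"rz": 0},
])

```text
time_s: 28.9
position: [0.4351, 0.3148, 0.0403]
tool_rot: [[-0.514, 0.858, -0.0], [0.858, 0.514, -0.0], [-0.0, -0.0, -1.0]]
ft_force: [1.0, -0.6, 0.2]
grip_width: -0.0002
```

```bash
python3 -c "
from h import *
g()"
```

```text
t 28.9 gauge xy [-0.0343  0.0006] z 0.0403 yaw 120.94 tilt [-0. -0.] Fg [-1.  -0.6] 0.2 w -0.0002 q [23. 34. 92. -0. 54. -8.]
```

Request:
play_rows([
  {"grip": 1,"x": 0.001,"y": 0,"z": 0,"rx": 0,"ry": 0,"rz": 0},
  {"grip": 1,"x": 0.001,"y": 0,"z": 0,"rx": 0,"ry": 0,"rz": 0},
])

```text
time_s: 29.15
position: [0.4353, 0.3151, 0.0404]
tool_rot: [[-0.515, 0.857, 0.002], [0.857, 0.515, -0.003], [-0.003, 0.0, -1.0]]
ft_force: [7.9, -14.5, -0.1]
grip_width: -0.0002
```

Request:
play_rows([
  {"grip": 1,"x": 0,"y": 0,"z": 0,"rx": 0,"ry": 0,"rz": 0},
  {"grip": 1,"x": 0,"y": 0,"z": 0,"rx": 0,"ry": 0,"rz": 0},
])

```text
time_s: 29.4
position: [0.4353, 0.315, 0.0404]
tool_rot: [[-0.514, 0.858, 0.002], [0.858, 0.514, -0.002], [-0.003, 0.0, -1.0]]
ft_force: [5.2, -11.6, 0.6]
grip_width: -0.0003
```

```bash
python3 look.py 14
```

```text
t 29.4 gauge xy [-0.0341  0.0003] z 0.0404 yaw 120.95 tilt [ 0.0019 -0.0025] Fg [-12.7   1.5] 0.6 w -0.0003 q [23. 34. 92. -0. 54. -7.]
```

View pics/S14.png

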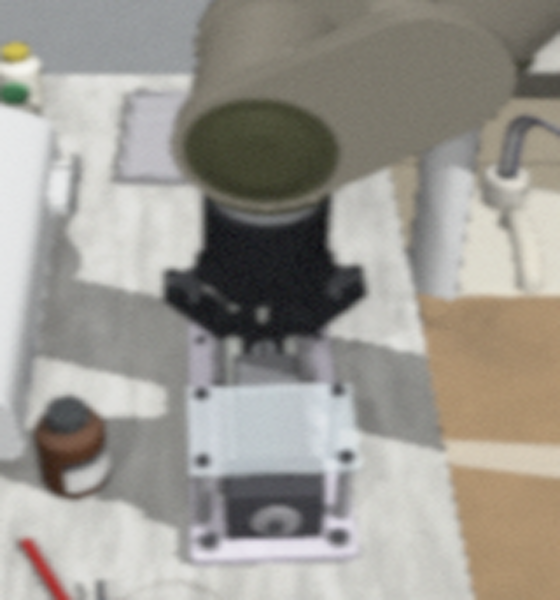

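Request:
play_rows([
  {"grip": 1,"x": -0.004,"y": 0,"z": 0,"rx": 0,"ry": 0,"rz": 0},
  {"grip": 1,"x": -0.008,"y": 0,"z": 0,"rx": 0,"ry": 0,"rz": 0},
  {"grip": 1,"x": 0,"y": 0,"z": -0.04,"rx": 0,"ry": 0,"rz": 0},
  {"grip": -0.4,"x": 0,"y": 0,"z": -0.035,"rx": 0,"ry": 0,"rz": 0},
  {"grip": -0.4,"x": 0.02,"y": 0,"z": 0,"rx": 0,"ry": 0,"rz": 0},
  {"grip": -0.4,"x": 0.017,"y": 0,"z": 0,"rx": 0,"ry": 0,"rz": 0},
  {"grip": -0.4,"x": 0,"y": 0,"z": 0.01,"rx": 0,"ry": 0,"rz": 0},
  {"grip": -0.4,"x": 0,"y": 0,"z": 0.03,"rx": 0,"ry": 0,"rz": 0},
  {"grip": -0.4,"x": 0,"y": 0,"z": 0.025,"rx": 0,"ry": 0,"rz": 0},
  {"grip": -0.4,"x": 0,"y": 0,"z": 0,"rx": 0,"ry": 0,"rz": 0},
], squeeze=50)

```text
time_s: 30.75
position: [0.4204, 0.337, 0.048]
tool_rot: [[-0.514, 0.858, -0.005], [0.858, 0.514, -0.002], [0.0, -0.005, -1.0]]
ft_force: [-0.6, 0.1, 0.0]
grip_width: 0.0598
```

Request:
play_rows([
  {"grip": 0.3,"x": 0,"y": 0,"z": 0,"rx": 0,"ry": 0,"rz": 0},
  {"grip": 0.3,"x": 0,"y": 0,"z": 0,"rx": 0,"ry": 0,"rz": 0},
  {"grip": 0.3,"x": 0,"y": 0,"z": 0,"rx": 0,"ry": 0,"rz": 0},
  {"grip": 0.3,"x": 0,"y": 0,"z": -0.001,"rx": 0,"ry": 0,"rz": 0},
])

```text
time_s: 31.25
position: [0.4215, 0.3378, 0.0515]
tool_rot: [[-0.514, 0.858, 0.001], [0.858, 0.514, 0.0], [-0.0, 0.001, -1.0]]
ft_force: [1.6, -1.5, -2.7]
grip_width: 0.0388
```

```bash
python3 look.py 15
```

```text
t 31.25 gauge xy [-0.0076  0.0004] z 0.0515 yaw 120.93 tilt [0.0008 0.0001] Fg [-2.2 -0.6] -2.7 w 0.0388 q [26. 33. 91. -0. 56. -5.]
```

View pics/S15.png

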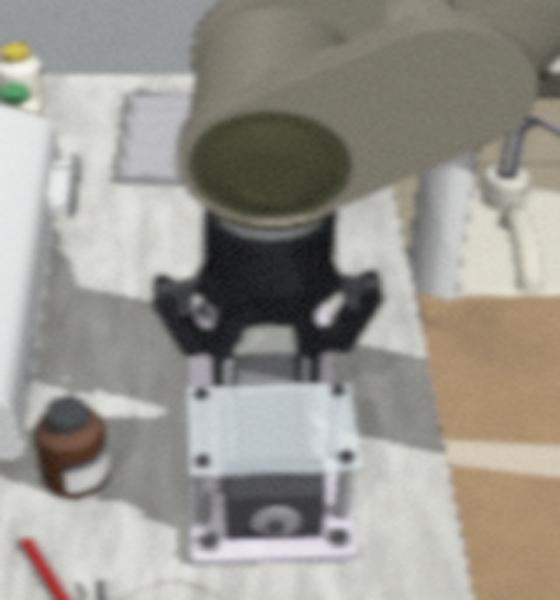

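Request:
play_rows([
  {"grip": 0.3,"x": -0.005,"y": 0,"z": 0,"rx": 0,"ry": 0,"rz": 0},
  {"grip": 0.3,"x": -0.01,"y": 0,"z": 0,"rx": 0,"ry": 0,"rz": 0},
  {"grip": 0.3,"x": -0.015,"y": 0,"z": 0,"rx": 0,"ry": 0,"rz": 0},
  {"grip": 0.3,"x": -0.015,"y": 0,"z": 0,"rx": 0,"ry": 0,"rz": 0},
  {"grip": 0.3,"x": -0.015,"y": 0,"z": 0,"rx": 0,"ry": 0,"rz": 0},
  {"grip": 0.3,"x": -0.015,"y": 0,"z": 0,"rx": 0,"ry": 0,"rz": 0},
  {"grip": 0.3,"x": -0.015,"y": 0,"z": 0,"rx": 0,"ry": 0,"rz": 0},
  {"grip": 0.3,"x": 0,"y": 0,"z": 0,"rx": 0,"ry": 0,"rz": 0},
])

```text
time_s: 32.35
position: [0.4682, 0.2598, 0.0512]
tool_rot: [[-0.513, 0.859, 0.0], [0.859, 0.513, 0.0], [-0.0, 0.0, -1.0]]
ft_force: [0.5, -0.5, -1.1]
grip_width: 0.0383
```

```bash
python3 look.py 16; python3 meas.py; python3 -c "
from h import *
# tray fit
W=cloud(dict(np.load('/tmp/top0.npz')))
L=(W[...,:2]-G)@GR
C0=cv2.minAreaRect(np.float32([[0,0],[1,0],[0,1]]))
I=dict(np.load('/tmp/top0.npz'))
b=[(210,525),(478,385),(290,62),(62,190)]
P=[onplane(I,285+u/7,160+v/7,.009) for u,v in b]
print(np.round(P,3)); print('centre',np.mean(P,0)); print([np.linalg.norm(P[i]-P[(i+1)%4]) for i in range(4)]); print((np.mean(P,0)[:2]-G)@GR)
"
```

```text
t 32.35 gauge xy [-0.0985  0.0004] z 0.0512 yaw 120.85 tilt [0.0001 0.    ] Fg [-0.7 -0.2] -1.1 w 0.0383 q [ 16.  33.  92.  -0.  55. -15.]
scene 560 x 2..98% [-0.1133 -0.0239] y [-0.0224  0.0214] ((-68.44442749023438, -1.1587638854980469), (57.87751388549805, 92.13037109375), 87.80117797851562)
[[ 0.5    0.081  0.009]
 [ 0.558 -0.038  0.009]
 [ 0.706  0.041  0.009]
 [ 0.65   0.144  0.009]]
centre [0.60332345 0.05694682 0.009     ]
[np.float64(0.1320802776491439), np.float64(0.16748424303138504), np.float64(0.11680610559585278), np.float64(0.16305955234061686)]
[-0.34191053 -0.01134913]
```

View pics/S16.png

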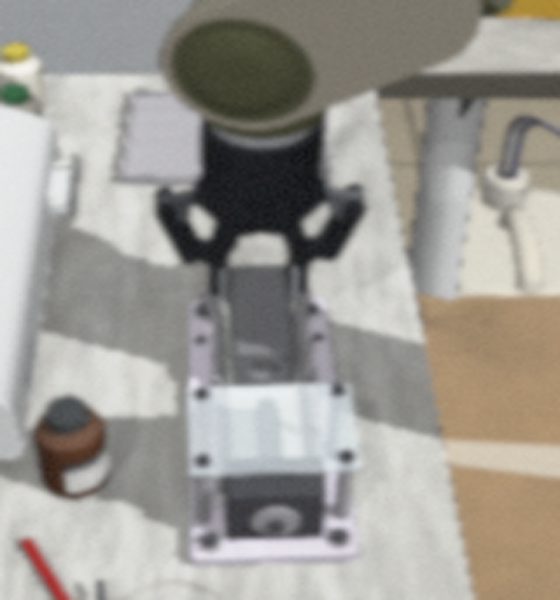

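Request:
play_rows([
  {"grip": 0.3,"x": 0,"y": 0,"z": -0.02,"rx": 0,"ry": 0,"rz": 0},
  {"grip": 0.3,"x": 0,"y": 0,"z": -0.05,"rx": 0,"ry": 0,"rz": 0},
  {"grip": 0.3,"x": -0.03,"y": 0.002,"z": 0,"rx": 0,"ry": 0,"rz": 0},
  {"grip": 0.3,"x": -0.05,"y": 0.002,"z": 0,"rx": 0,"ry": 0,"rz": 0},
  {"grip": 0.3,"x": -0.05,"y": 0.002,"z": 0,"rx": 0,"ry": 0,"rz": 0},
  {"grip": 0.3,"x": -0.05,"y": 0.002,"z": 0,"rx": 0,"ry": 0,"rz": 0},
  {"grip": 0.3,"x": -0.05,"y": 0.002,"z": 0,"rx": 0,"ry": 0,"rz": 0},
  {"grip": 0.3,"x": -0.03,"y": 0.002,"z": 0,"rx": 0,"ry": 0,"rz": 0},
  {"grip": 0.3,"x": -0.015,"y": 0,"z": 0,"rx": 0,"ry": 0,"rz": 0},
  {"grip": 0.3,"x": 0,"y": 0,"z": 0.03,"rx": 0,"ry": 0,"rz": 0},
  {"grip": 0.3,"x": 0,"y": 0,"z": 0,"rx": 0,"ry": 0,"rz": 0},
])

```text
time_s: 33.83
position: [0.6177, 0.032, 0.0895]
tool_rot: [[-0.515, 0.857, -0.005], [0.857, 0.515, 0.001], [0.003, -0.004, -1.0]]
ft_force: [-0.2, 0.8, -1.2]
grip_width: 0.0391
```

```bash
python3 look.py 17
```

```text
t 33.83 gauge xy [-0.3707 -0.0109] z 0.0895 yaw 121.0 tilt [-0.005   0.0009] Fg [ 0.8 -0.2] -1.2 w 0.0391 q [ -8.  37.  75.   0.  68. -39.]
```

View pics/S17.png

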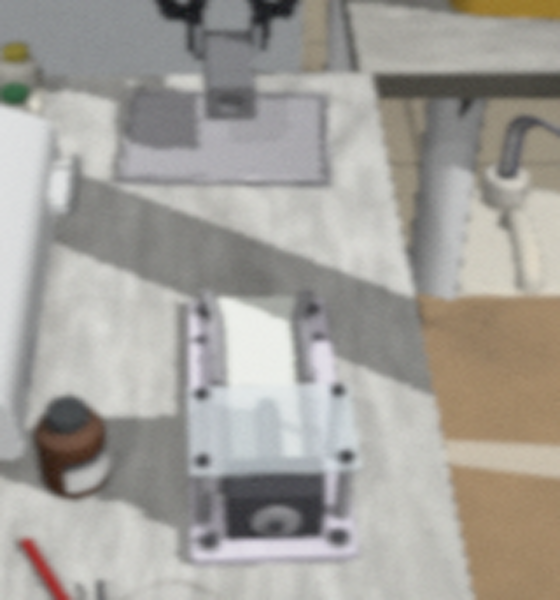

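Request:
play_rows([
  {"grip": 0.3,"x": 0,"y": 0,"z": 0.03,"rx": 0,"ry": 0,"rz": 0},
  {"grip": 0.3,"x": 0,"y": 0,"z": 0.015,"rx": 0,"ry": 0,"rz": 0},
  {"grip": 0.3,"x": 0,"y": 0,"z": 0.003,"rx": 0,"ry": 0,"rz": 0},
  {"grip": 0.3,"x": 0,"y": 0,"z": 0,"rx": 0,"ry": 0,"rz": 0},
])

```text
time_s: 34.42
position: [0.6196, 0.0311, 0.044]
tool_rot: [[-0.514, 0.858, 0.001], [0.858, 0.514, -0.0], [-0.001, 0.001, -1.0]]
ft_force: [-0.4, -0.4, -0.9]
grip_width: 0.0391
```

Request:
play_rows([
  {"grip": 0.3,"x": 0,"y": 0,"z": 0.004,"rx": 0,"ry": 0,"rz": 0},
  {"grip": 0.3,"x": 0,"y": 0,"z": 0,"rx": 0,"ry": 0,"rz": 0},
])

```text
time_s: 34.67
position: [0.6192, 0.031, 0.0394]
tool_rot: [[-0.514, 0.858, 0.0], [0.858, 0.514, -0.0], [-0.0, 0.0, -1.0]]
ft_force: [1.2, 0.1, -1.4]
grip_width: 0.0387
```

Request:
play_rows([
  {"grip": -0.4,"x": 0,"y": 0,"z": 0,"rx": 0,"ry": 0,"rz": 0},
  {"grip": -0.4,"x": 0,"y": 0,"z": 0,"rx": 0,"ry": 0,"rz": 0},
  {"grip": -0.4,"x": 0,"y": 0,"z": -0.02,"rx": 0,"ry": 0,"rz": 0},
  {"grip": -0.4,"x": 0,"y": 0,"z": -0.05,"rx": 0,"ry": 0,"rz": 0},
  {"grip": -0.4,"x": 0,"y": 0,"z": -0.06,"rx": 0,"ry": 0,"rz": 0},
  {"grip": -0.4,"x": 0,"y": -0.05,"z": -0.03,"rx": 0,"ry": 0,"rz": 0},
  {"grip": -0.4,"x": 0,"y": -0.06,"z": 0,"rx": 0,"ry": 0,"rz": 0},
  {"grip": -0.4,"x": 0,"y": -0.06,"z": 0,"rx": 0,"ry": 0,"rz": 0},
  {"grip": -0.4,"x": 0,"y": 0,"z": 0,"rx": 0,"ry": 0,"rz": 0},
])

```text
time_s: 35.8
position: [0.4708, -0.0574, 0.1998]
tool_rot: [[-0.511, 0.859, -0.001], [0.859, 0.511, -0.0], [0.0, -0.001, -1.0]]
ft_force: [0.1, 0.2, 0.2]
grip_width: 0.0596
```

```bash
python3 look.py 18; python3 -c "
from h import *
I=dict(np.load('/tmp/topl.npz'));cv2.imwrite('pics/end.png',I['color'])
W=cloud(I);x,y,z=W[...,0],W[...,1],W[...,2]
m=(abs(z-.042)<.006)&(np.hypot(x-.6,y-.055)<.09)
print(m.sum(), cv2.minAreaRect((W[m][:,:2]*1000).astype(np.float32)), np.median(z[m]))
I=dict(np.load('/tmp/scenel.npz'));W=cloud(I);x,y,z=W[...,0],W[...,1],W[...,2]
m=(abs(z-.044)<.006)&(np.hypot(x-.6,y-.055)<.09)
print(m.sum(), cv2.minAreaRect((W[m][:,:2]*1000).astype(np.float32)) if m.sum() else '')
"
```

```text
t 35.8 gauge xy [-0.372   0.1611] z 0.1998 yaw 120.76 tilt [-0.0006 -0.    ] Fg [ 0.1 -0.2] 0.2 w 0.0596 q [-21.  17.  90.  -0.  73. -52.]
384 ((602.865966796875, 56.01757049560547), (39.62152862548828, 89.59553527832031), 31.091045379638672) 0.041734465913265795
288 ((604.2099609375, 57.58836364746094), (38.89167785644531, 91.80095672607422), 29.876522064208984)
```

View pics/end.png

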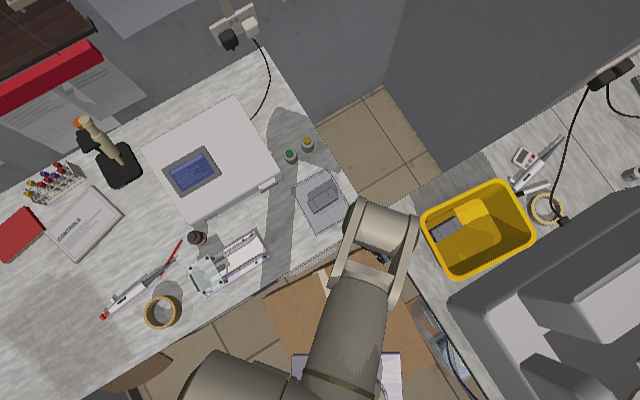

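View pics/S18.png

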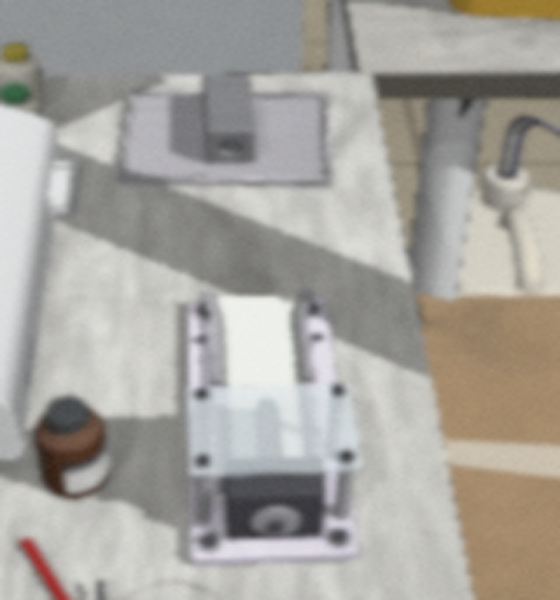

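Sound sleeve flat at the tray's centre, (320,195) px in the top view. The shrunken one lies in the tub at (445,230), and the bottles are where they were. Handing in.

```bash
python3 -c "
from h import *
order.close_job()"
```

```text
the job is handed in; nothing more can be done
```

Both sleeves are gauged and put away, and I handed the job in just after 35.8 s on the robot's clock. The hand-in gave no verdict.

- **First sleeve (nearer the robot):** shrunken. It slid with under 2 N and then stopped dead at about 22 N, with its tail about 32 mm short of the lines. I drew it off and let it fall into the yellow tub.
- **Second sleeve (farther one):** sound. It passed that point freely and stopped at about 16 N, 32 mm further on, fully home. I drew it off and laid it back in the steel tray.

**Last checks:**
- Both cameras put the sound sleeve flat and within about 2 mm of my estimate of the tray's centre.
- The top camera shows the other sleeve lying in the tub.
- The bottles look undisturbed in the pictures, though I did not measure them.
- The gripper is open and clear of everything.

**Deviations:**
- The two cameras disagreed on the gauge's position by about 3 mm, so I used the average. The fits and stops came out where that average predicted.
- When I laid the first sleeve in the bed, I pressed it down with about 35 N for a moment before letting go. That was against the bed, not the pin.

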